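# Build a felt wheel pack on the curing stand

## Robot

A 6-joint arm with a two-finger parallel gripper is mounted at the origin on the work surface. World frame = base frame: x ahead of the robot, y to its left, z up, the work surface at z = 0. Lengths are in mm, angles in rad, forces in N, time in s.
With the tool pointing down it reaches from about 400 to 925 mm from the base axis. Payload 3.4 kg.
Tool frame: the origin (TCP) lies at the very end of the fingers, on their centre line; the grasp point (between the pads) lies 19 mm behind it; z points along the fingers, y is the line along which they close (so a half turn about z gives the same grasp; the last joint's range is limited). The gripper opens to 85 mm and grips with 20 to 120 N. Pads are 22 mm wide; open, the fingers measure 114 mm over their backs; the gripper's body (76 mm by 85 mm) begins 54 mm behind the grasp point. The pads swing forward as they close: fully open they stand 13 mm farther back than shut.
Start: joints at [1.085, 0.307, 1.506, -0, 1.328, -0.073], TCP at [230.699, 526.696, 231.305] pointing down, gripper open.
Joint ranges: [-3.12, 3.12], [-1.05, 2.28], [0.14, 2.33], [-1.42, 4.57], [0.1, 2.73], [-2.68, 2.68]. Speed limits (rad/s): [2.57, 2.57, 3.14, 3.14, 3.14, 3.14].

## Interface

Orientations are given as a unit quaternion [w, x, y, z].
In Python, from plant import env gives the robot as it stands. The module is installed in compiled form; this text tells all that it offers.
- The arm moves only by the tool arm_command, never from a script. Its argument "increments" is one flat list of numbers, 7 for each row, row after row: the shift along the tool's x, y, z as a fraction of full scale, then the turn, a rotation vector about the tool's x, y, z as a fraction of full scale, then the opening, from -1 (shut) to 1 (fully open). A call has 1 to 10 rows; each row is the pose to reach, as a shift and turn from the pose commanded when the call began, along the tool's axes at that moment, turning the shorter way round; what a row does not reach only later rows make up. Full scale, the value 1, is 500 mm for a shift and 180 degrees for a turn. A row lasts 1/8 s, in which the tool goes at most 62.5 mm and 10.7 degrees, less where a joint would pass 70% of its speed; a pose out of reach is approached as far as the arm can. A call with a number of a shift or a turn outside -1 to 1 is refused whole. A call with a gripper value outside its range is refused whole. The fingers move at their own pace and stop on an object; "newtons" is the grip in N (left out, the last holds). Time passes only in rows, so rows that repeat a pose let the fingers close. It gives the time, the measured TCP pose, the force, the opening and the grip force at its end, in the units of the state.
- env.get_state(): the state, without advancing time (a new reading comes with each control period).
- env.capture(name): name is "side" or "top" or "wrist"; returns a dict with "pixels" (384x512x3 uint8, red, green, blue), "K" (3x3 intrinsics, pixels), "rvec" (rotation vector, rad) and "tvec" (3), from world to camera coordinates, as OpenCV has them; the wrist camera has in their place "hand_eye" (4x4, takes a point from camera to tool coordinates, whose origin is the TCP and whose axes are the flange's). Camera axes: x right, y down, z forward; pixel columns grow to the right and rows downward; lengths in mm; the calibration is good to about 2 mm. A picture is of the moment at which its call begins: read the wrist's pose just before it. There is no depth.
- env.finish_job(): hands the job in; it is judged then, once.
The state is a dict: "t": time; "joint_positions": joint angles; "joint_vel": joint speeds; "joint_efforts": joint torques, N m; "tcp_pos": TCP position; "eef_rot": TCP orientation; "force": force on the tool from outside, world axes, zero at the start; "moment": the same for the moment, N m; "grip_width": finger opening in mm; "grasp_force": force on a finger pad.
Only numpy, scipy, OpenCV 4.12 (cv2) and the standard library are available. Lean on these libraries where they do the work, as an engineer would, in place of code of your own. Each camera call takes 0.05 s, during which the arm holds its last target. There are 200 camera calls.

## Task

On the curing stand, draw the sprung pull bar out to its stop so that the dust cover swings clear, and put the worn disc from the plate into the scrap tray. Then build the new wheel on the plate, everything neatly centred: the wooden backing disc at the bottom, all the grey felt discs on it, and last the steel weight on top; finally push the bar fully home to bring the cover back over the pack. Move the cover by its bar alone, not by pushing it, and leave the tape, the tin and the brush where they are.

Things in the scene. Friction and masses are not known exactly. Their poses are not given: they have to be found in the camera images.
- stand: Curing stand, green steel housing fixed to the bench: 45 mm high, from x = -90 to +100 and y = -85 to +85 mm of its origin, which is on the bench. The pull bar is at its -x face, towards the robot. On top a round steel plate 100 mm across, its top 57 mm above the bench. A pillar 22 mm thick at x = +85, y = -70 mm carries a level swinging dust cover, topping out 200 mm above the bench.
- plate_top (a point): Centre of the top face of the stand's round plate: 15 mm from the stand's origin along its +x, away from the pull bar, 57 mm above the bench; same axes as the stand.
- pull (a joint): Travel of the pull bar in m: 0 = home (cover over plate), 0.060 = out at its stop (cover swung 120 degrees aside, plate free). Sprung, over-centre: 13 N pulls it home at 0, 8 N at 20 mm, nothing at 45 mm; let go before that, it springs home; beyond, it is held out at the stop with 3.5 N. Damping 40 N per m/s. Pushed in 20 mm or more, it springs home by itself.
- pull_bar (a point): Centre of the black pull bar, an upright grip plate 14 mm thick (along the stand's x), 70 mm wide (y) and 36 mm high, its top 55 mm above the bench (centre 37 mm). Home, it stands 45 mm in front of the housing's front face, on a low 8 mm rod that runs back to the housing 14 to 22 mm above the bench; it draws out 60 mm along the stand's -x. Axes as the stand's.
- cover_centre (a point): Centre of the clear round dust cover with steel rim, 120 mm across, 3 mm thick; this point is at its underside, 180 mm above the bench. Over the plate when the bar is home; 172 mm from the plate's centre, behind the stand, when it is out.
- worn: The worn disc, brown fibre, 60 mm across, 10 mm thick, lying on the plate at the start. Origin at the centre of its underside, z up.
- tray: Scrap tray, black plastic, open, 170 x 170 mm outside, walls 4 mm thick and 35 mm high, floor 4 mm; heavy, does not slide. Origin at the centre of its underside.
- backing: The wooden backing disc, 64 mm across, 20 mm thick (the thickest plain disc). Origin at the centre of its underside, z up.
- weight: The steel pressing weight: a disc 60 mm across and 12 mm thick with a round knob on top, 26 mm across, the whole 37 mm high; 0.25 to 0.5 kg. Origin at the centre of its underside, z up.
- tape: Bystander: roll of tape, 84 mm across, 25 mm high, origin at the centre of its underside.
- can: Bystander: red tin, 66 mm across, 110 mm high, origin at the centre of its underside.
- brush: Bystander: a brush lying on the bench.
- felt1: Grey felt disc, 64 mm across, 12 mm thick; two to four of them are there, all alike, lying flat on the bench (None if absent). Origin at the centre of its underside, z up.
- felt2: Grey felt disc, 64 mm across, 12 mm thick; two to four of them are there, all alike, lying flat on the bench (None if absent). Origin at the centre of its underside, z up.
- felt3: Grey felt disc, 64 mm across, 12 mm thick; two to four of them are there, all alike, lying flat on the bench (None if absent). Origin at the centre of its underside, z up.
- felt4: Grey felt disc, 64 mm across, 12 mm thick; two to four of them are there, all alike, lying flat on the bench (None if absent). Origin at the centre of its underside, z up.
- cover: The swinging dust cover with its arm; its origin is on the pillar's axis, 180 mm above the bench.
Not all that is in view belongs to the job. Leave any black, purple or yellow look-alike of the felt1 alone.

How it is judged (in metres and radians):
On the way, in this order (a step that is already met when the one before it is completed fails the run):
1. the pull bar is drawn out to its stop (value of joint pull above 0.056 m), for 0.3 s.
2. the worn disc lies in the scrap tray (x of worn in the frame of tray between -0.085 and 0.085 m and y of worn in the frame of tray between -0.085 and 0.085 m and z of worn in the frame of tray below 0.04 m and value of joint pull above 0.05 m), for 0.2 s.
3. the backing disc and all felt discs are stacked on the plate, backing at the bottom, cover open (horizontal distance between each of backing, felt1, felt2, felt3, felt4 and plate_top below 0.01 m and angle between each of backing, felt1, felt2, felt3, felt4's own z axis and vertical below 0.12 rad and z of backing in the frame of plate_top between -0.004 and 0.004 m and z of felt1 in the frame of plate_top between 0.016 and 0.062 m and z of felt2 in the frame of plate_top between 0.016 and 0.062 m and z of felt3 in the frame of plate_top between 0.016 and 0.062 m and z of felt4 in the frame of plate_top between 0.016 and 0.062 m and value of joint pull above 0.05 m), for 0.2 s.
4. the weight stands on top of the stack, cover still open (all of step 3 and horizontal distance between weight and plate_top below 0.01 m and angle between weight's own z axis and vertical below 0.12 rad and z of weight in the frame of plate_top between 0.04 and 0.074 m and z of weight in the frame of felt1 above 0.008 m and z of weight in the frame of felt2 above 0.008 m and z of weight in the frame of felt3 above 0.008 m and z of weight in the frame of felt4 above 0.008 m), for 0.3 s.
5. the bar is pushed home and the cover is over the pack (value of joint pull below 0.005 m), for 0.2 s.
At the end, for the whole second after the job is handed in: The backing disc lies flat on the plate, all the felt discs on it and the weight on top of them, each within 10 mm of the plate's centre and level; the worn disc lies in the scrap tray; the pull bar is within 5 mm of home with the cover over the pack; all at rest (horizontal distance between each of backing, felt1, felt2, felt3, felt4, weight and plate_top below 0.01 m and angle between each of backing, felt1, felt2, felt3, felt4, weight's own z axis and vertical below 0.12 rad and z of backing in the frame of plate_top between -0.004 and 0.004 m and linear speed of each of backing, felt1, felt2, felt3, felt4, weight, worn below 0.03 m/s and z of felt1 in the frame of plate_top between 0.016 and 0.062 m and z of felt2 in the frame of plate_top between 0.016 and 0.062 m and z of felt3 in the frame of plate_top between 0.016 and 0.062 m and z of felt4 in the frame of plate_top between 0.016 and 0.062 m and z of weight in the frame of plate_top between 0.04 and 0.074 m and z of weight in the frame of felt1 above 0.008 m and z of weight in the frame of felt2 above 0.008 m and z of weight in the frame of felt3 above 0.008 m and z of weight in the frame of felt4 above 0.008 m and x of worn in the frame of tray between -0.085 and 0.085 m and y of worn in the frame of tray between -0.085 and 0.085 m and z of worn in the frame of tray below 0.04 m and value of joint pull below 0.005 m); the robot touches nothing.
It fails at once if the robot pushes the dust cover itself (over 2 N) (contact force between cover and the fingers above 2 N or contact force between cover and the arm above 2 N).
It fails at once if the tape, the tin or the brush is shifted by more than 50 mm (distance of any of tape, can, brush from where it was at the start of the episode above 0.05 m).
Of felt1, felt2, felt3, felt4 only 2 to 4 are there at a start; the rules pass over those that are not, and their reading is None.
At some moment in a run one of weight, worn may be knocked a few centimetres aside while the robot is not near it.
Once in a run the grip may slacken for a moment while it holds something.
It also fails if it takes over 210 s, if anything falls off the work surface, if the arm or the gripper's body presses on something with over 40 N, if the wrist force passes 120 N, or if a joint passes its speed limit or range.

## Working session

There is one attempt and no reset: what is moved stays moved. The work goes in short steps, Python scripts to look and compute and a tool call to move; the robot and the scene stay as the last step left them, time stands still between calls to the robot, and variables do not carry over. Pictures are saved under pics/ and viewed, at most 14 in all, crops included, and the job is handed in when it is done.

Besides the shell and the picture viewer there is one more tool, called after "Emit:" by a JSON object that holds its "name" and its "arguments", one argument or row to a line. arm_command: Moves the arm, as the interface text tells. Shift numbers are shares of 500 mm and turn numbers shares of 180 degrees, none past 1 either way. Its arguments: {"type":"object","properties":{"increments":{"type":"array","items":{"type":"number","minimum":-1,"maximum":1}},"newtons":{"type":"number"}},"required":["increments"]}

```bash
mkdir -p pics; python3 - <<'E'
from plant import env
import cv2,numpy as np
for n in ("top","side"):
    c=env.capture(n); cv2.imwrite(f"pics/{n}0.png",cv2.resize(c["pixels"][:,:,::-1],(800,600),interpolation=cv2.INTER_CUBIC))
    print(n,c["K"].tolist(),c["rvec"],c["tvec"])
w=env.capture("wrist");print(w["hand_eye"]);s=env.get_state();print(s)
E
```

```text
top [[491.0413359683726, 0.0, 262.46207924574776], [0.0, 491.0413359683726, 193.12666045406712], [0.0, 0.0, 1.0]] [ 2.16175652 -2.12513919  0.17705794] [  -8.04617195  562.4286089  1668.96204931]
side [[363.4624402405911, 0.0, 261.19212348307076], [0.0, 363.4624402405911, 187.90133815844442], [0.0, 0.0, 1.0]] [ 0.50879586 -2.79402986  1.00247827] [495.88521957 222.8095014  998.71981718]
[[-7.36708638e-04 -9.56925152e-01 -2.90333793e-01  7.40443258e+01]
 [ 9.99999489e-01 -9.06142204e-04  4.49145116e-04 -5.63432112e-01]
 [-6.92881961e-04 -2.90333314e-01  9.56925330e-01 -1.41821613e+02]
 [ 0.00000000e+00  0.00000000e+00  0.00000000e+00  1.00000000e+00]]
{'t': 0.15, 'joint_positions': array([ 1.08450979e+00,  3.07403130e-01,  1.50733822e+00,  2.76203785e-05,
        1.32840720e+00, -7.35171773e-02]), 'joint_vel': array([ 0.00034622, -0.00078068, -0.00220264,  0.00022682,  0.00077773,
       -0.00069323]), 'joint_efforts': array([ 2.40502436e-05, -4.57980859e+01, -2.52219003e+01, -2.51174936e-05,
        8.57177074e-03,  4.95447932e-05]), 'tcp_pos': array([230.44155149, 526.24256962, 230.604773  ]), 'eef_rot': array([-2.27798458e-04,  2.04925844e-01,  9.78777193e-01, -7.43966696e-04]), 'force': array([ 0.41213506, -0.33480693,  0.28846418]), 'moment': array([ 0.00200418,  0.01971066, -0.00082717]), 'grasp_force': 0.0, 'grip_width': 85.31280555129007}
```

View pics/top0.png

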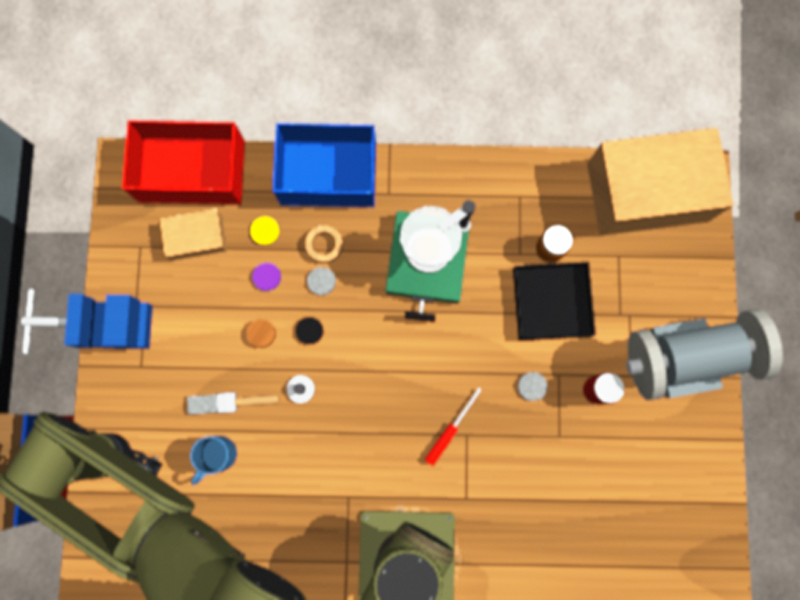

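View pics/side0.png

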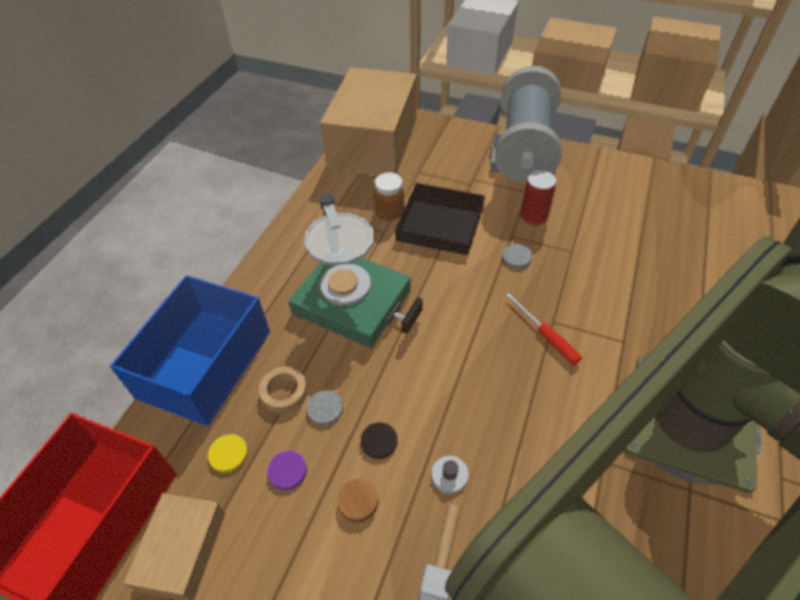

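The top view shows the stand at (430,255) with the bar at (420,316) and the tray at (554,301). Grey felts are at (320,281) and (532,386), the backing disc at (260,333) and the weight at (300,389). The tin is at (605,388), the tape at (322,243) and the brush at (230,403). The side view confirms the worn disc is on the plate.

```bash
cat > h.py <<'E'
import numpy as np,cv2
from scipy.spatial.transform import Rotation as R
from plant import env
def cam(c,s=None):
    "world->camera R,t"
    if "rvec" in c: return cv2.Rodrigues(np.array(c["rvec"],float))[0],np.array(c["tvec"],float).ravel()
    q=s["eef_rot"]; T=np.eye(4);T[:3,:3]=R.from_quat([q[1],q[2],q[3],q[0]]).as_matrix();T[:3,3]=s["tcp_pos"]
    M=np.linalg.inv(T@c["hand_eye"]); return M[:3,:3],M[:3,3]
def p2w(c,uv,z,s=None):
    Rm,t=cam(c,s); d=Rm.T@np.linalg.inv(c["K"])@[uv[0],uv[1],1]; o=-Rm.T@t
    return o+d*(z-o[2])/d[2]
def w2p(c,P,s=None):
    Rm,t=cam(c,s); q=(Rm@np.atleast_2d(P).T).T+t; q=q@np.array(c["K"]).T; return q[:,:2]/q[:,2:]
def shot(n): s=env.get_state(); return s,env.capture(n)
def save(c,name,box=None,f=1.5625):
    im=c["pixels"][:,:,::-1]
    if box: im=im[box[1]:box[3],box[0]:box[2]]
    cv2.imwrite(f"pics/{name}.png",cv2.resize(im,None,fx=f,fy=f,interpolation=cv2.INTER_CUBIC))
E
python3 - <<'E'
from h import *
s,c=shot("top"); k=1/1.5625
for n,u,z in [("bar",(420,316),55),("st_fl",(387,294),45),("st_fr",(459,301),45),("st_br",(468,235),45),("st_bl",(397,212),45),("felt1",(320,281),12),("felt2",(532,386),12),("backing",(260,333),20),("weightknob",(299,389),37),("tray",(554,301),35),("tray_tl",(515,266),35),("tray_tr",(588,263),35),("tray_br",(594,335),35),("tray_bl",(518,339),35),("tin",(608,387),110),("black",(309,330),12),("brush",(230,403),15),("tape",(322,243),25),("coverc",(430,235),183),("screwdriver",(445,440),20),("cup",(212,455),60)]:
    print(n,p2w(c,np.array(u)*k,z).round(0))
save(c,"topcrop",(225,110,405,260),4.4)
s,c=shot("wrist"); save(c,"wrist0")
E
```

```text
bar [529. -21.  55.]
st_fl [579.  53.  45.]
st_fr [ 566. -108.   45.]
st_br [ 718. -127.   45.]
st_bl [768.  35.  45.]
felt1 [612. 208.  12.]
felt2 [ 381. -275.   12.]
backing [489. 337.  20.]
weightknob [365. 243.  37.]
tray [ 571. -322.   35.]
tray_tl [ 650. -235.   35.]
tray_tr [ 660. -400.   35.]
tray_br [ 496. -411.   35.]
tray_bl [ 484. -241.   35.]
tin [ 377. -419.  110.]
black [499. 229.  12.]
brush [332. 397.  15.]
tape [698. 205.  25.]
coverc [682. -37. 183.]
screwdriver [259. -81.  20.]
cup [221. 420.  60.]
```

View pics/topcrop.png

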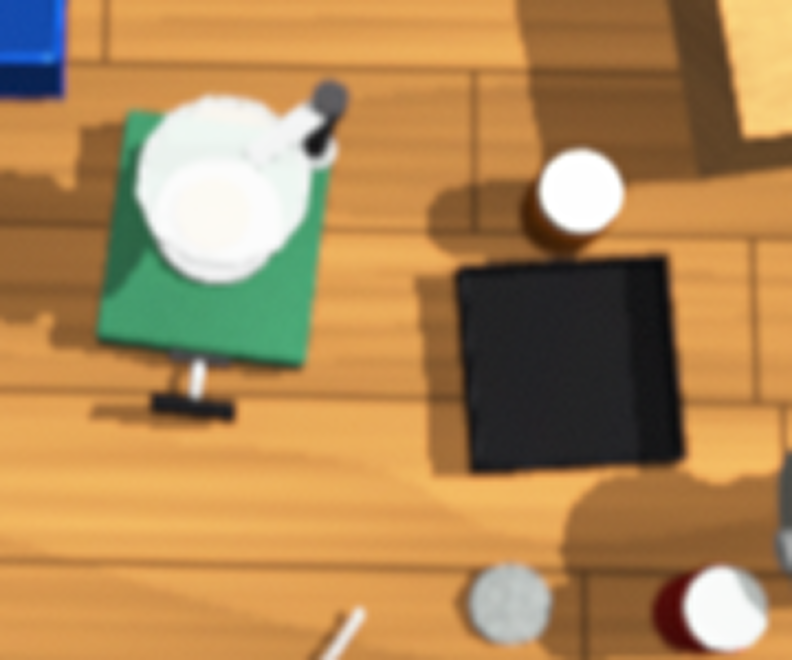

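The crop shows the stand corners at front-left (98,338), front-right (302,367) and back-left (127,112). The bar top runs from (152,398) to (235,409). The pillar top is at (330,100).

```bash
python3 - <<'E'
from h import *
from scipy.optimize import least_squares
s,c=shot("top")
uv=np.array([[98,338],[302,367],[127,112],[153,402],[235,413]])/4.4+[225,110]
L=np.array([[-90,85,45],[-90,-85,45],[100,85,45],[-135-7,35,55],[-135-7,-35,55]])
def W(p):
    r=R.from_euler('z',p[2]).as_matrix(); return L@r.T+[p[0],p[1],0]
f=lambda p:(w2p(c,W(p))-uv).ravel()
o=least_squares(f,[670,-30,-.1]);print(o.x,np.degrees(o.x[2]),o.fun.round(1))
p=o.x;T=lambda a:R.from_euler('z',p[2]).as_matrix()@a+[p[0],p[1],0]
print("plate",T([15,0,57]),"bar",T([-135,0,37]),"covercenter out?")
print("pillar",T([85,-70,200]), p2w(c,np.array([330,100])/4.4+[225,110],200))
s=env.get_state();print(s["tcp_pos"])
E
```

```text
[ 6.64993247e+02 -3.71436874e+01 -1.12683767e-01] -6.456304268932678 [-0.7 -0.4  1.2 -0.7 -0.1 -1.3 -0.9  1.1  0.5  1.2]
plate [679.89811597 -38.8303691   57.        ] bar [530.84943106 -21.96355177  37.        ] covercenter out?
pillar [ 741.58298751 -116.25760348  200.        ] [ 737.66129343 -115.47583082  200.        ]
[230.58254812 526.52713226 230.97207915]
```

View pics/wrist0.png

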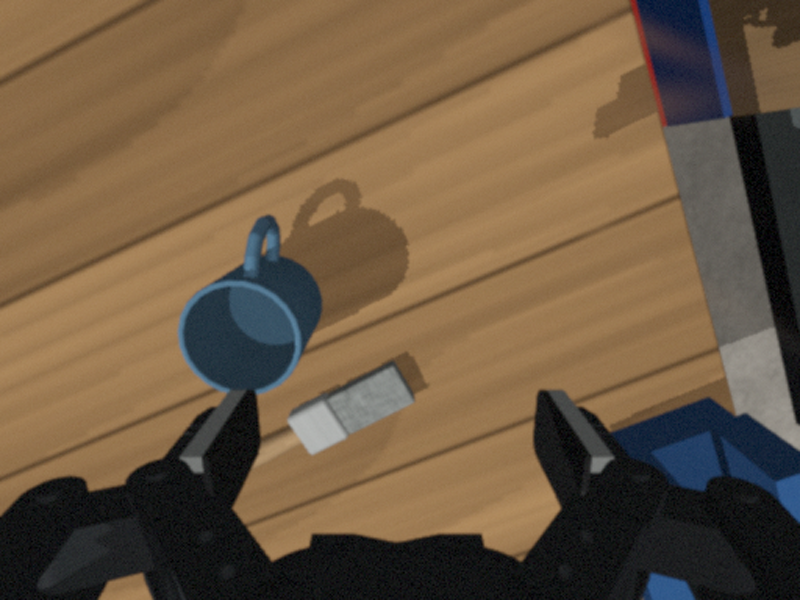

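The stand fit is good, with a residual of about 1 px: yaw -6.5°, plate at (680,-39), bar at (531,-22). The wrist view shows only the mug, the brush and the empty bench. I'll go above the bar with tool y along the stand's x.

```bash
cat >> h.py <<'E'
YAW=-6.46
def inc(pts,yaw=YAW,s=None):
    s=s or env.get_state(); q=s["eef_rot"]; A=R.from_quat([q[1],q[2],q[3],q[0]])
    y=np.radians(yaw); ty=[np.cos(y),np.sin(y),0]; tz=[0,0,-1]; B=R.from_matrix(np.c_[np.cross(ty,tz),ty,tz])
    rv=(A.inv()*B).as_rotvec()/np.pi
    print("at",s["tcp_pos"].round(1),"t",round(s["t"],2),"w",round(s["grip_width"],1))
    for p in pts: print(np.r_[A.inv().apply(np.array(p)-s["tcp_pos"])/500,rv].round(4).tolist())
def stand(x,y,z): return R.from_euler('z',YAW,degrees=True).apply([x,y,z])+[665,-37.1,0]
E
python3 - <<'E'
from h import *
inc([stand(-135,0,150)+[0,0,40]])
E
```

```text
at [230.6 526.5 231. ] t 0.3 w 85.4
[-0.9901, -0.7638, 0.0824, -0.0002, 0.0001, 0.4045]
```

Emit:
{"name": "arm_command", "arguments": {
  "increments": [-0.99, -0.764, 0.08, 0, 0, 0.4045, -0.2, -0.99, -0.764, 0.08, 0, 0, 0.4045, -0.2, -0.99, -0.764, 0.08, 0, 0, 0.4045, -0.2, -0.99, -0.764, 0.08, 0, 0, 0.4045, -0.2, -0.99, -0.764, 0.08, 0, 0, 0.4045, -0.2, -0.99, -0.764, 0.08, 0, 0, 0.4045, -0.2, -0.99, -0.764, 0.08, 0, 0, 0.4045, -0.2, -0.99, -0.764, 0.08, 0, 0, 0.4045, -0.2, -0.99, -0.764, 0.08, 0, 0, 0.4045, -0.2, -0.99, -0.764, 0.08, 0, 0, 0.4045, -0.2],
  "newtons": 60
}}

```text
t: 1.55
tcp_pos: [531.0, -22.4, 191.5]
eef_rot: [0.0, 0.746, 0.666, 0.0]
force: [1.5, 0.4, -0.8]
grip_width: 34.4
grasp_force: 0.0
```

```bash
python3 - <<'E'
from h import *
s,c=shot("wrist"); 
print("bar top proj",(w2p(c,[stand(-142,35,55),stand(-142,-35,55),stand(-128,35,55),stand(-128,-35,55)],s)).round(1).tolist())
a=c["pixels"]; _,t=shot("side")
save(t,"x1")
im=np.hstack([cv2.resize(a,(400,300)),cv2.resize(t["pixels"],(400,300))])
cv2.imwrite("pics/w1.png",cv2.resize(im,(800,300))[:,:,::-1])
inc([stand(-135,0,24)])
E
```

```text
bar top proj [[245.8, 149.6], [246.4, 220.5], [260.9, 149.6], [260.5, 220.4]]
at [533.8 -26.1 191.2] t 1.65 w 34.2
[0.0085, -0.008, 0.3344, 0.0011, 0.0008, -0.0018]
```

View pics/w1.png

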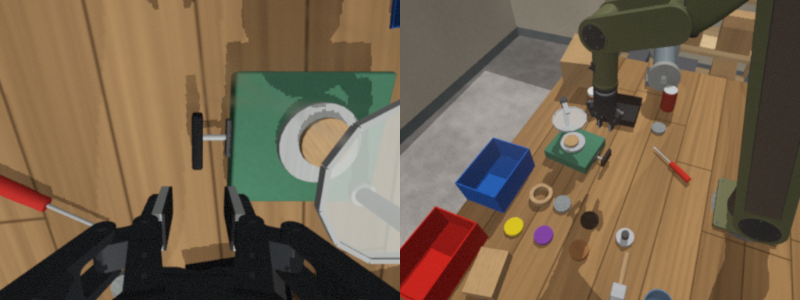

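The wrist view has the bar at half-scale (197,142), within 4 mm of the prediction. The side view shows only two grey felts. I'll lower over the bar and close.

Emit:
{"name": "arm_command", "arguments": {
  "increments": [0.0085, -0.008, 0.1, 0, 0, -0.002, -0.2, 0.0085, -0.008, 0.2, 0, 0, -0.002, -0.2, 0.0085, -0.008, 0.28, 0, 0, -0.002, -0.2, 0.0085, -0.008, 0.334, 0, 0, -0.002, -0.2, 0.0085, -0.008, 0.334, 0, 0, -0.002, -0.2, 0.0085, -0.008, 0.334, 0, 0, -0.002, -1, 0.0085, -0.008, 0.334, 0, 0, -0.002, -1, 0.0085, -0.008, 0.334, 0, 0, -0.002, -1, 0.0085, -0.008, 0.334, 0, 0, -0.002, -1]
}}

```text
t: 2.78
tcp_pos: [530.7, -15.9, 25.6]
eef_rot: [0.003, 0.744, 0.668, 0.003]
force: [7.5, -0.9, -9.4]
grip_width: 12.6
grasp_force: 60.0
```

```bash
python3 - <<'E'
from h import *
s=env.get_state();print(s["grasp_force"],s["force"]);inc([s["tcp_pos"]+R.from_euler('z',YAW,degrees=True).apply([-61,0,0])])
E
```

```text
59.95788037776947 [ 7.46972678 -0.90273139 -9.36644434]
at [530.7 -15.9  25.6] t 2.77 w 12.6
[0.0007, -0.122, -0.0009, 0.0024, -0.0002, 0.0017]
```

Emit:
{"name": "arm_command", "arguments": {
  "increments": [0, -0.016, 0, 0, 0, 0, -1, 0, -0.032, 0, 0, 0, 0, -1, 0, -0.048, 0, 0, 0, 0, -1, 0, -0.064, 0, 0, 0, 0, -1, 0, -0.08, 0, 0, 0, 0, -1, 0, -0.096, 0, 0, 0, 0, -1, 0, -0.112, 0, 0, 0, 0, -1, 0, -0.122, 0, 0, 0, 0, -1, 0, -0.124, 0, 0, 0, 0, -1, 0, -0.124, 0, 0, 0, 0, -1]
}}

```text
t: 4.03
tcp_pos: [471.0, -9.0, 25.6]
eef_rot: [0.004, 0.744, 0.668, 0.004]
force: [12.0, 4.7, -8.1]
grip_width: 13.1
grasp_force: 60.6
```

Emit:
{"name": "arm_command", "arguments": {
  "increments": [0, -0.122, 0, 0, 0, 0, -0.2, 0, -0.122, 0, 0, 0, 0, -0.2, 0, -0.122, 0, 0, 0, 0, -0.2, 0, -0.122, -0.06, 0, 0, 0, -0.2, 0, -0.122, -0.18, 0, 0, 0, 1, 0, -0.122, -0.3, 0, 0, 0, 1, 0, -0.122, -0.3, 0, 0, 0, 1, 0, -0.122, -0.3, 0, 0, 0, 1, 0, -0.122, -0.3, 0, 0, 0, 1]
}}

```text
t: 5.15
tcp_pos: [402.4, -2.6, 173.0]
eef_rot: [-0.001, 0.744, 0.669, -0.001]
force: [0.0, 1.0, 0.3]
grip_width: 85.2
grasp_force: 0.0
```

```bash
python3 - <<'E'
from h import *
s,c=shot("wrist"); a=c["pixels"]; _,t=shot("top")
im=np.hstack([a,t["pixels"]])
cv2.imwrite("pics/w2.png",cv2.resize(im,(800,300))[:,:,::-1])
p=[stand(15,0,67),stand(15,30,67),stand(15,-30,67),stand(-15,0,67)]
print("worn proj",w2p(c,p,s).round(0).tolist(),w2p(t,p).round(0).tolist())
inc([stand(-20,0,150),stand(15,0,110)])
save(t,"tc2",(240,110,340,220),4)
E
```

```text
worn proj [[578.0, 203.0], [590.0, 169.0], [567.0, 235.0], [543.0, 203.0]] [[275.0, 159.0], [266.0, 158.0], [283.0, 160.0], [274.0, 167.0]]
at [402.9  -2.6 172.9] t 5.25 w 85.3
[-0.0126, 0.4888, 0.044, -0.0012, 0.0, 0.002]
[-0.0131, 0.5591, 0.1237, -0.0012, 0.0, 0.002]
```

View pics/w2.png

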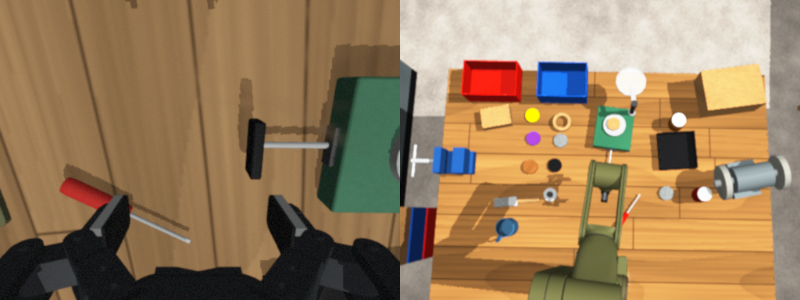

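The bar is out and the cover is swung behind the stand at (631,82). The worn disc lies on the plate at about (613,124). My retreat repeated the shift, which was harmless. Next I move near the plate and measure closer.

Emit:
{"name": "arm_command", "arguments": {
  "increments": [-0.013, 0.12, -0.03, 0, 0, 0.002, 1, -0.013, 0.24, -0.03, 0, 0, 0.002, 1, -0.013, 0.36, -0.03, 0, 0, 0.002, 1, -0.013, 0.46, -0.03, 0, 0, 0.002, 1, -0.013, 0.5, -0.03, 0, 0, 0.002, 1, -0.013, 0.5, -0.03, 0, 0, 0.002, 1, -0.013, 0.5, -0.03, 0, 0, 0.002, 1, -0.013, 0.5, -0.03, 0, 0, 0.002, 1]
}}

```text
t: 6.25
tcp_pos: [650.7, -35.5, 189.2]
eef_rot: [-0.001, 0.746, 0.666, -0.001]
force: [-0.7, 0.4, 0.8]
grip_width: 85.5
grasp_force: 0.0
```

```bash
python3 - <<'E'
from h import *
s,c=shot("wrist"); save(c,"w3")
p=[stand(15,0,67),stand(15,30,67),stand(15,-30,67),stand(-15,0,67)]
print("worn proj*1.5625",(w2p(c,p,s)*1.5625).round(0).tolist())
p=[stand(15,0,57),stand(65,0,57),stand(-35,0,57),stand(15,50,57),stand(15,-50,57)]
print("plate",(w2p(c,p,s)*1.5625).round(0).tolist());inc([])
E
```

```text
worn proj*1.5625 [[447.0, 298.0], [449.0, 247.0], [446.0, 346.0], [396.0, 298.0]]
plate [[445.0, 293.0], [528.0, 293.0], [363.0, 293.0], [448.0, 209.0], [443.0, 369.0]]
at [651.  -35.5 189.5] t 6.3 w 85.4
```

View pics/w3.png

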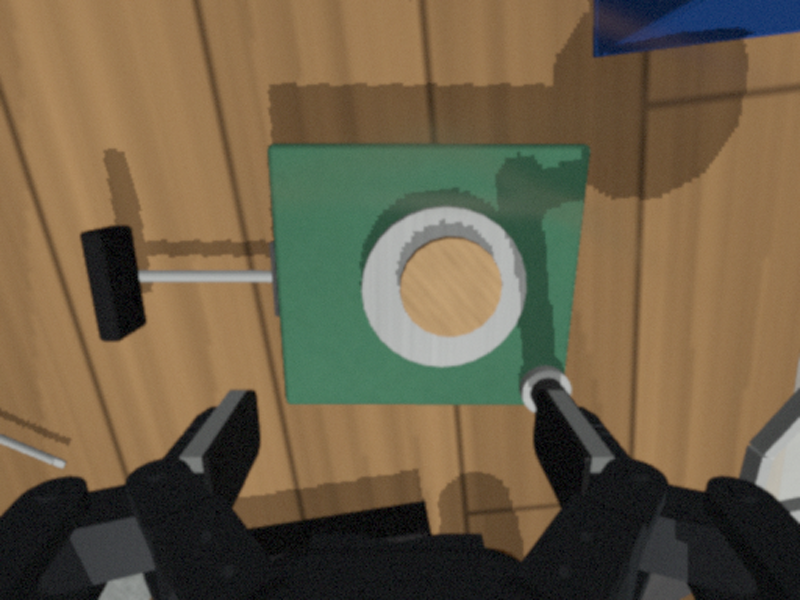

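The wrist view shows the plate spanning 362–526 × 207–367, within 1.5 mm of the fit. The worn disc spans 400–503 × 237–337, so it sits at stand (17.5, 6).

```bash
python3 - <<'E'
from h import *
inc([stand(17.5,6,130),stand(17.5,6,55)])
print(stand(17.5,6,0))
E
```

```text
at [651.  -35.5 189.5] t 6.3 w 85.4
[0.0121, 0.0634, 0.119, -0.0003, 0.0, 0.0]
[0.0121, 0.0635, 0.269, -0.0003, 0.0, 0.0]
[683.06394353 -33.10701312   0.        ]
```

Emit:
{"name": "arm_command", "arguments": {
  "increments": [0.012, 0.0635, 0.1, 0, 0, 0, 1, 0.012, 0.0635, 0.19, 0, 0, 0, 1, 0.012, 0.0635, 0.24, 0, 0, 0, 1, 0.012, 0.0635, 0.269, 0, 0, 0, 1, 0.012, 0.0635, 0.269, 0, 0, 0, 1, 0.012, 0.0635, 0.269, 0, 0, 0, -1, 0.012, 0.0635, 0.269, 0, 0, 0, -1, 0.012, 0.0635, 0.269, 0, 0, 0, -1],
  "newtons": 50
}}

```text
t: 7.3
tcp_pos: [686.0, -33.5, 57.5]
eef_rot: [0.002, 0.746, 0.666, 0.001]
force: [-1.4, -0.5, 5.8]
grip_width: 57.4
grasp_force: 52.7
```

```bash
python3 - <<'E'
from h import *
s=env.get_state();p=s["tcp_pos"]
inc([p+[0,0,120],[600,-120,180],[571,-322,150],[571,-322,18]])
E
```

```text
at [686.  -33.5  57.5] t 7.3 w 57.4
[-0.0, 0.001, -0.24, 0.0013, 0.0, -0.0]
[-0.1912, -0.1504, -0.2456, 0.0013, 0.0, -0.0]
[-0.5992, -0.1628, -0.1857, 0.0013, 0.0, -0.0]
[-0.5992, -0.1639, 0.0783, 0.0013, 0.0, -0.0]
```

Emit:
{"name": "arm_command", "arguments": {
  "increments": [0, 0, -0.1, 0, 0, 0, -1, 0, -0.02, -0.22, 0, 0, 0, -1, -0.08, -0.09, -0.25, 0, 0, 0, -1, -0.19, -0.15, -0.25, 0, 0, 0, -1, -0.31, -0.155, -0.24, 0, 0, 0, -1, -0.43, -0.16, -0.22, 0, 0, 0, -1, -0.55, -0.162, -0.19, 0, 0, 0, -1, -0.6, -0.163, -0.12, 0, 0, 0, -1, -0.6, -0.163, -0.02, 0, 0, 0, -1, -0.6, -0.163, 0.04, 0, 0, 0, -1]
}}

```text
t: 8.55
tcp_pos: [568.7, -322.7, 33.5]
eef_rot: [-0.001, 0.746, 0.666, -0.0]
force: [-0.1, -0.4, -1.4]
grip_width: 57.1
grasp_force: 53.5
```

Emit:
{"name": "arm_command", "arguments": {
  "increments": [0, 0, 0.025, 0, 0, 0, -1, 0, 0, 0.025, 0, 0, 0, -1, 0, 0, 0.025, 0, 0, 0, 0.6, 0, 0, 0.025, 0, 0, 0, 0.6, 0, 0, 0.025, 0, 0, 0, 0.6, 0, 0, -0.06, 0, 0, 0, 1, 0, 0, -0.18, 0, 0, 0, 1, 0, 0, -0.3, 0, 0, 0, 1, 0, 0, -0.3, 0, 0, 0, 1]
}}

```text
t: 9.68
tcp_pos: [573.4, -324.5, 192.2]
eef_rot: [0.007, 0.746, 0.666, 0.002]
force: [0.2, -0.2, -0.5]
grip_width: 85.4
grasp_force: 0.0
```

```bash
python3 - <<'E'
from h import *
s,a=shot("wrist"); inc([]); _,t=shot("top"); b=t["pixels"]
cv2.imwrite("pics/w4.png",np.hstack([cv2.resize(a["pixels"],(400,300)),cv2.resize(b,(400,300))])[:,:,::-1])
E
```

```text
at [ 571.5 -323.4  188.9] t 9.72 w 85.6
```

View pics/w4.png

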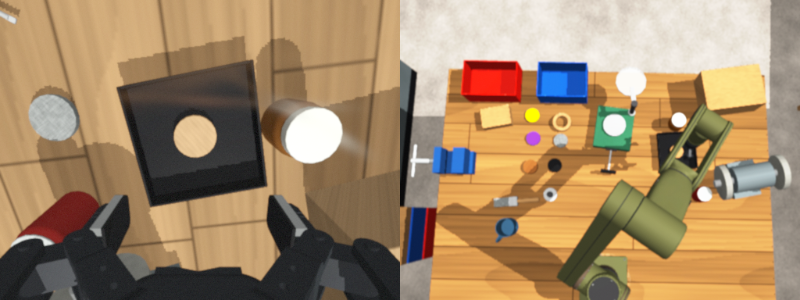

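The wrist view shows the worn disc inside the tray at (195,135), and the bar is still out. Next is the backing disc.

```bash
python3 - <<'E'
from h import *
inc([[489,337,200]])
E
```

```text
at [ 570.  -322.4  186.3] t 9.78 w 85.6
[1.2922, -0.3092, -0.0296, 0.0007, 0.0004, 0.0]
```

Emit:
{"name": "arm_command", "arguments": {
  "increments": [0.12, -0.03, -0.02, 0, 0, 0, 1, 0.24, -0.06, -0.02, 0, 0, 0, 1, 0.36, -0.09, -0.02, 0, 0, 0, 1, 0.48, -0.12, -0.02, 0, 0, 0, 1, 0.6, -0.15, -0.02, 0, 0, 0, 1, 0.72, -0.18, -0.02, 0, 0, 0, 1, 0.84, -0.21, -0.02, 0, 0, 0, 1, 0.96, -0.24, -0.02, 0, 0, 0, 1, 1, -0.25, -0.02, 0, 0, 0, 1, 1, -0.25, -0.02, 0, 0, 0, 1]
}}

```text
t: 11.02
tcp_pos: [500.0, 189.9, 192.9]
eef_rot: [-0.001, 0.745, 0.667, -0.002]
force: [0.2, -0.7, -0.6]
grip_width: 84.9
grasp_force: 0.0
```

Emit:
{"name": "arm_command", "arguments": {
  "increments": [0.12, -0.03, 0, 0, 0, 0, 1, 0.24, -0.05, 0, 0, 0, 0, 1, 0.29, -0.06, 0, 0, 0, 0, 1, 0.29, -0.06, 0, 0, 0, 0, 1, 0.29, -0.06, 0, 0, 0, 0, 1, 0.29, -0.06, 0, 0, 0, 0, 1, 0.29, -0.06, 0, 0, 0, 0, 1]
}}

```text
t: 11.9
tcp_pos: [488.5, 334.9, 194.9]
eef_rot: [0.0, 0.746, 0.666, -0.0]
force: [-0.1, -1.5, 0.2]
grip_width: 85.2
grasp_force: 0.0
```

```bash
python3 - <<'E'
from h import *
s,c=shot("wrist"); inc([]); save(c,"w5")
print((w2p(c,[[489,337,20]],s)*1.5625).round())
E
```

```text
at [488.5 335.1 195. ] t 11.95 w 85.6
[[397. 274.]]
```

View pics/w5.png

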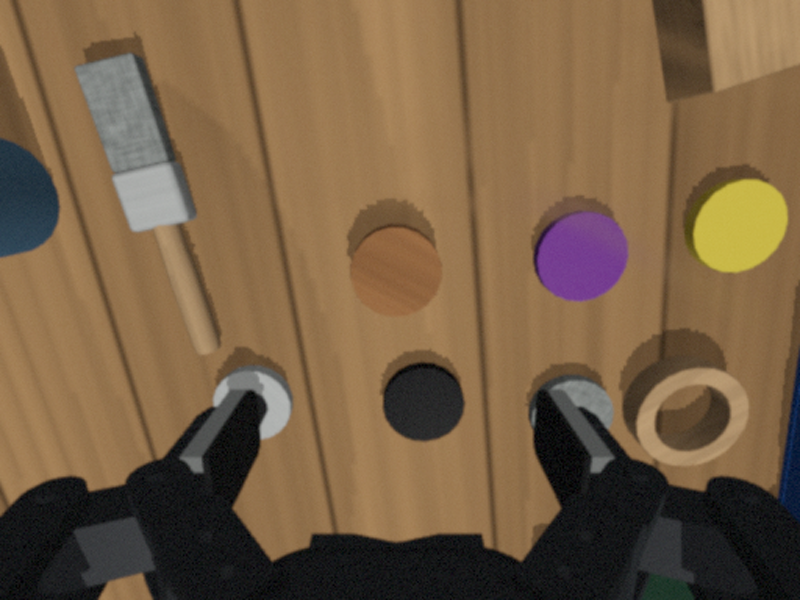

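The wrist view has the backing disc at (396,271), so it lies at (488.5,339). The tape is only about 12 mm from the nearest felt on its +x side, so I'll turn the gripper 90° for that one. Now I grasp the backing.

```bash
python3 - <<'E'
from h import *
inc([[488.5,339,5]])
E
```

```text
at [488.5 335.1 195. ] t 11.95 w 85.6
[0.0078, -0.0009, 0.38, 0.0, 0.0, -0.0004]
```

Emit:
{"name": "arm_command", "arguments": {
  "increments": [0.008, 0, 0.12, 0, 0, 0, 1, 0.008, 0, 0.24, 0, 0, 0, 1, 0.008, 0, 0.33, 0, 0, 0, 1, 0.008, 0, 0.378, 0, 0, 0, 1, 0.008, 0, 0.38, 0, 0, 0, 1, 0.008, 0, 0.38, 0, 0, 0, 1, 0.008, 0, 0.38, 0, 0, 0, -1, 0.008, 0, 0.38, 0, 0, 0, -1, 0.008, 0, 0.38, 0, 0, 0, -1, 0.008, 0, 0.38, 0, 0, 0, -1]
}}

```text
t: 13.2
tcp_pos: [489.9, 340.7, 7.2]
eef_rot: [0.0, 0.746, 0.666, 0.002]
force: [-1.6, -0.9, 5.6]
grip_width: 61.7
grasp_force: 52.8
```

```bash
python3 - <<'E'
from h import *
s=env.get_state();print(s["grasp_force"],s["force"])
pl=stand(14.5,1,0);print(pl)
inc([s["tcp_pos"]+[0,0,150],pl+[-30,0,155],pl+[0,0,62]])
E
```

```text
52.81882345676422 [-1.60577961 -0.90350065  5.59029731]
[679.52044388 -37.73773772   0.        ]
at [489.9 340.7   7.2] t 13.2 w 61.7
[0.0006, 0.0009, -0.3, 0.0009, -0.0007, 0.0]
[-0.7155, 0.4033, -0.2959, 0.0009, -0.0007, 0.0]
[-0.7092, 0.4624, -0.1097, 0.0009, -0.0007, 0.0]
```

Emit:
{"name": "arm_command", "arguments": {
  "increments": [0, 0, -0.12, 0, 0, 0, -1, 0, 0, -0.24, 0, 0, 0, -1, -0.1, 0.06, -0.29, 0, 0, 0, -1, -0.2, 0.12, -0.296, 0, 0, 0, -1, -0.3, 0.18, -0.296, 0, 0, 0, -1, -0.4, 0.23, -0.296, 0, 0, 0, -1, -0.5, 0.29, -0.296, 0, 0, 0, -1, -0.6, 0.35, -0.296, 0, 0, 0, -1, -0.7, 0.4, -0.296, 0, 0, 0, -1, -0.707, 0.4, -0.296, 0, 0, 0, -1]
}}

```text
t: 14.45
tcp_pos: [649.5, -38.1, 153.9]
eef_rot: [0.002, 0.747, 0.664, 0.001]
force: [-0.1, 0.4, -0.2]
grip_width: 61.3
grasp_force: 55.3
```

```bash
python3 - <<'E'
from h import *
s=env.get_state();print(s["grasp_force"],s["grip_width"])
pl=stand(14.5,1,0)+[0,1.5,0]
inc([pl+[0,0,100],pl+[0,0,66]])
E
```

```text
55.308682322502136 61.332196367655186
at [649.5 -38.1 153.9] t 14.45 w 61.3
[0.0109, 0.0588, 0.1079, 0.001, 0.0004, -0.0015]
[0.011, 0.0586, 0.1759, 0.001, 0.0004, -0.0015]
```

Emit:
{"name": "arm_command", "arguments": {
  "increments": [0.005, 0.04, 0.05, 0, 0, 0, -1, 0.006, 0.058, 0.11, 0, 0, 0, -1, 0.006, 0.058, 0.16, 0, 0, 0, -1, 0.006, 0.058, 0.16, 0, 0, 0, -1, 0.006, 0.058, 0.16, 0, 0, 0, -1, 0.006, 0.058, 0.16, 0, 0, 0, -1]
}}

```text
t: 15.2
tcp_pos: [677.8, -33.8, 74.8]
eef_rot: [0.001, 0.746, 0.666, 0.001]
force: [1.0, -0.3, -1.3]
grip_width: 61.1
grasp_force: 55.3
```

```bash
python3 - <<'E'
from h import *
s,c=shot("wrist");print(s["grasp_force"],s["grip_width"],s["force"])
pl=stand(14.5,1,0)+[0,1.5,0]
inc([pl+[0,0,65]])
b=stand(15,0,0)
save(c,"w6")
E
```

```text
55.306363105773926 61.051131641900675 [ 0.98970729 -0.25084144 -1.26587897]
at [677.8 -33.9  74.7] t 15.25 w 61.6
[-0.0043, 0.004, 0.0193, 0.0009, -0.0, 0.0001]
```

View pics/w6.png

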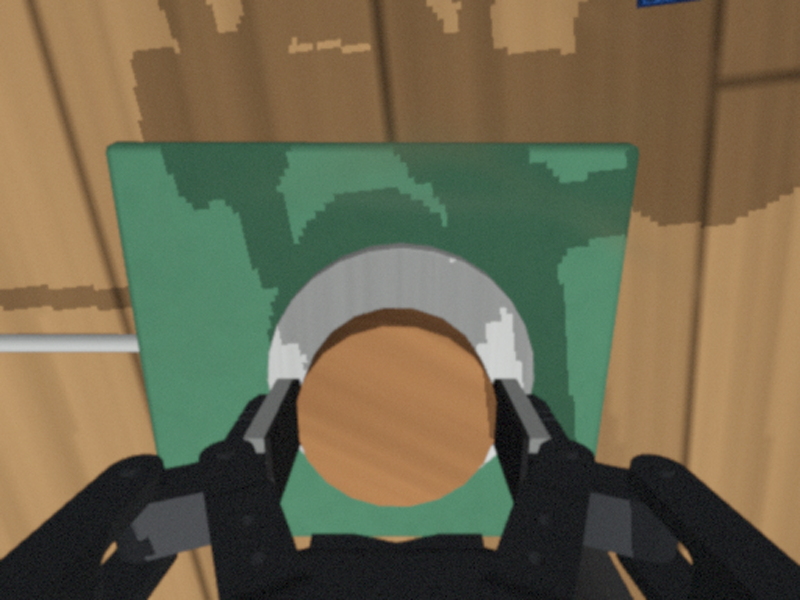

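The backing is held level over the plate, its top face centred near (396,415). I'll use that to check the offset of the disc in the grip.

```bash
python3 - <<'E'
from h import *
s,c=shot("wrist")
print("disc c",p2w(c,np.array([396.5,415])/1.5625,87.5,s),"bottom/top edge",p2w(c,np.array([396.5,506])/1.5625,87.5,s),p2w(c,np.array([396.5,325])/1.5625,87.5,s))
print("plate far edge", p2w(c,np.array([400,244])/1.5625,57,s),"left/right",p2w(c,np.array([269,365])/1.5625,57,s),p2w(c,np.array([533,365])/1.5625,57,s))
print(stand(14.5,1,0),s["tcp_pos"])
E
```

```text
disc c [677.5548191  -33.78500558  87.5       ] bottom/top edge [673.76475015 -67.1810088   87.5       ] [680.86115721  -4.65137247  87.5       ]
plate far edge [684.29270697  13.84959513  57.        ] left/right [631.4047556  -25.10009528  57.        ] [728.11449647 -36.24729066  57.        ]
[679.52044388 -37.73773772   0.        ] [677.75183492 -33.87906301  74.66931942]
```

Emit:
{"name": "arm_command", "arguments": {
  "increments": [-0.002, 0.003, 0.01, 0, 0, 0, -1, -0.002, 0.003, 0.02, 0, 0, 0, -1, -0.002, 0.003, 0.02, 0, 0, 0, -1, -0.002, 0.003, 0.02, 0, 0, 0, 1, -0.002, 0.003, 0.02, 0, 0, 0, 1, -0.002, 0.003, 0.02, 0, 0, 0, 1, -0.002, 0.003, -0.05, 0, 0, 0, 1, -0.002, 0.003, -0.16, 0, 0, 0, 1, -0.002, -0.1, -0.24, 0, 0, 0, 1]
}}

```text
t: 16.42
tcp_pos: [633.2, -30.2, 193.5]
eef_rot: [0.002, 0.746, 0.666, 0.002]
force: [1.8, 0.4, 0.4]
grip_width: 85.5
grasp_force: 0.0
```

```bash
python3 - <<'E'
from h import *
s=env.get_state();print(s["force"])
inc([[600,208,185]],yaw=83.54)
inc([[600,208,185]],yaw=-96.46);print(s["joint_positions"])
E
```

```text
[1.7775702  0.43613954 0.41225554]
at [633.2 -30.2 193.5] t 16.43 w 85.5
[0.4659, -0.1198, 0.0161, 0.0016, 0.0016, -0.5001]
at [633.2 -30.2 193.5] t 16.43 w 85.5
[0.4659, -0.1198, 0.0161, 0.0016, -0.0016, 0.4999]
[-1.14308676e-01  4.13214704e-01  1.43638479e+00  1.54235261e-05
  1.28547215e+00 -1.28598997e-03]
```

Emit:
{"name": "arm_command", "arguments": {
  "increments": [0.05, -0.04, 0.01, 0, 0, -0.055, 1, 0.1, -0.08, 0.015, 0, 0, -0.11, 1, 0.17, -0.12, 0.015, 0, 0, -0.165, 1, 0.24, -0.12, 0.015, 0, 0, -0.22, 1, 0.31, -0.12, 0.015, 0, 0, -0.28, 1, 0.38, -0.12, 0.015, 0, 0, -0.34, 1, 0.44, -0.12, 0.015, 0, 0, -0.4, 1, 0.466, -0.12, 0.015, 0, 0, -0.45, 1, 0.466, -0.12, 0.015, 0, 0, -0.5, 1, 0.466, -0.12, 0.015, 0, 0, -0.5, 1]
}}

```text
t: 17.68
tcp_pos: [595.6, 209.0, 183.4]
eef_rot: [-0.0, 0.057, 0.998, -0.0]
force: [0.7, -0.4, 0.5]
grip_width: 85.4
grasp_force: 0.0
```

Emit:
{"name": "arm_command", "arguments": {
  "increments": [0, 0, 0, 0, 0, 0, 1, 0, 0, 0, 0, 0, 0, 1, 0, 0, 0, 0, 0, 0, 1]
}}

```text
t: 18.05
tcp_pos: [595.8, 208.4, 183.8]
eef_rot: [0.0, 0.057, 0.998, 0.0]
force: [0.2, 0.3, -0.0]
grip_width: 85.5
grasp_force: 0.0
```

```bash
cat >> h.py <<'E'
def grey(c,s,guess,z,r,vmin=90):
    "centroid of low-saturation blob near guess (world), via its convex hull; fingers masked by brightness"
    u0=w2p(c,[guess],s)[0]; hsv=cv2.cvtColor(c["pixels"],cv2.COLOR_RGB2HSV)
    m=((hsv[...,1]<60)&(hsv[...,2]>vmin)).astype(np.uint8)
    m=cv2.morphologyEx(m,cv2.MORPH_OPEN,np.ones((5,5)))
    for cn in cv2.findContours(m,cv2.RETR_EXTERNAL,cv2.CHAIN_APPROX_NONE)[0]:
        if cv2.contourArea(cn)>300:
            e=cv2.fitEllipse(cv2.convexHull(cn))
            print(np.round(p2w(c,e[0],z,s),1),"ax",np.round(e[1],1),"area",cv2.contourArea(cn),"uv",np.round(e[0]),"guess",u0.round())
E
python3 - <<'E'
from h import *
s,c=shot("wrist");inc([],83.54);grey(c,s,[612,208,12],12,32);cv2.imwrite("pics/w7.png",c["pixels"][:,:,::-1])
E
```

```text
at [595.8 208.4 183.8] t 18.1 w 85.3
[689.3 -60.4  12. ] ax [49.8 93.2] area 1832.5 uv [ 39. 280.] guess [255. 193.]
[610.1 206.7  12. ] ax [56.4 58.5] area 2513.0 uv [254. 192.] guess [255. 193.]
[518.3 -23.   12. ] ax [ 12.9 113.2] area 799.0 uv [ 20. 131.] guess [255. 193.]
```

View pics/w7.png

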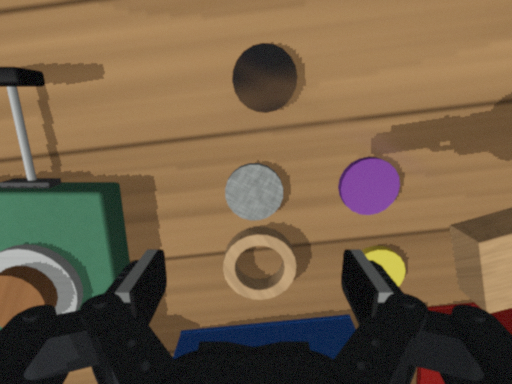

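The felt sits at (254,192), i.e. (610,206.5), with the tape beside it at (260,267). I descend.

```bash
python3 - <<'E'
from h import *
inc([[610,206.7,3]],83.54)
E
```

```text
at [595.8 208.4 183.8] t 18.1 w 85.3
[-0.0286, -0.0002, 0.3616, 0.0, 0.0, -0.0003]
```

Emit:
{"name": "arm_command", "arguments": {
  "increments": [-0.0285, 0, 0.1, 0, 0, 0, 1, -0.0285, 0, 0.21, 0, 0, 0, 1, -0.0285, 0, 0.31, 0, 0, 0, 1, -0.0285, 0, 0.36, 0, 0, 0, 1, -0.0285, 0, 0.361, 0, 0, 0, 1, -0.0285, 0, 0.361, 0, 0, 0, 1, -0.0285, 0, 0.361, 0, 0, 0, -1, -0.0285, 0, 0.361, 0, 0, 0, -1, -0.0285, 0, 0.361, 0, 0, 0, -1, -0.0285, 0, 0.361, 0, 0, 0, -1]
}}

```text
t: 19.35
tcp_pos: [617.1, 208.0, 12.2]
eef_rot: [0.008, 0.056, 0.998, 0.002]
force: [-1.1, 1.0, 36.8]
grip_width: 13.6
grasp_force: 18.6
```

```bash
python3 - <<'E'
from h import *
s=env.get_state();p=s["tcp_pos"];print(s["grasp_force"],s["force"])
inc([p+[0,0,150],[679.2,-36.5,155],[679.2,-36.5,95]],83.54)
E
```

```text
18.561130450107157 [-1.09552946  1.01846462 36.81291311]
at [617.1 208.   12.2] t 19.35 w 13.6
[-0.0048, 0.0014, -0.3, 0.0015, 0.0051, 0.0002]
[-0.1827, -0.4706, -0.2848, 0.0015, 0.0051, 0.0002]
[-0.1807, -0.4712, -0.1649, 0.0015, 0.0051, 0.0002]
```

The fingers closed above the thin felt, because the tips stand back when open. I'll lift, re-measure and go 5 mm deeper with less opening.

Emit:
{"name": "arm_command", "arguments": {
  "increments": [0, 0, -0.06, 0, 0, 0, -1, 0, 0, -0.18, 0, 0, 0, 0.2, 0, 0, -0.3, 0, 0, 0, 0.75, 0, 0, -0.34, 0, 0, 0, 0.75, 0, 0, -0.34, 0, 0, 0, 0.75, 0, 0, -0.34, 0, 0, 0, 0.75, 0, 0, -0.34, 0, 0, 0, 0.75]
}}

```text
t: 20.23
tcp_pos: [608.7, 206.7, 171.3]
eef_rot: [-0.002, 0.056, 0.998, -0.001]
force: [0.3, 0.6, -0.7]
grip_width: 74.9
grasp_force: 0.0
```

```bash
python3 - <<'E'
from h import *
s,c=shot("wrist");inc([[610,206.7,-2]],83.54);grey(c,s,[612,208,12],12,32);cv2.imwrite("pics/w8.png",c["pixels"][:,:,::-1])
E
```

```text
at [608.8 206.8 171.3] t 20.27 w 74.9
[-0.0035, 0.0005, 0.3467, -0.0004, -0.001, 0.0]
[683.3 -53.4  12. ] ax [38.8 84.6] area 1532.5 uv [ 33. 271.] guess [256. 185.]
[611.9 211.6  12. ] ax [59.6 61.3] area 2794.0 uv [259. 185.] guess [256. 185.]
[523.7 -23.4  12. ] ax [ 12.1 115.3] area 788.0 uv [ 10. 124.] guess [256. 185.]
```

Emit:
{"name": "arm_command", "arguments": {
  "increments": [-0.006, 0.01, 0.1, 0, 0, 0, 0.75, -0.006, 0.01, 0.21, 0, 0, 0, 0.75, -0.006, 0.01, 0.3, 0, 0, 0, 0.75, -0.006, 0.01, 0.345, 0, 0, 0, 0.75, -0.006, 0.01, 0.346, 0, 0, 0, 0.75, -0.006, 0.01, 0.346, 0, 0, 0, 0.75, -0.006, 0.01, 0.346, 0, 0, 0, -1, -0.006, 0.01, 0.346, 0, 0, 0, -1, -0.006, 0.01, 0.346, 0, 0, 0, -1]
}}

```text
t: 21.4
tcp_pos: [614.9, 212.1, 2.3]
eef_rot: [0.002, 0.056, 0.998, 0.001]
force: [-1.0, -0.2, 6.9]
grip_width: 60.9
grasp_force: 54.3
```

```bash
python3 - <<'E'
from h import *
s=env.get_state();p=s["tcp_pos"];print(s["grasp_force"],s["force"])
inc([p+[0,0,150],[679.2,-36.5,155],[679.2,-36.5,95]],83.54)
E
```

```text
54.30909276008606 [-1.02402715 -0.16026358  6.92037503]
at [614.9 212.1   2.3] t 21.4 w 60.9
[-0.0011, 0.0004, -0.3, 0.0005, 0.0011, -0.0]
[-0.1848, -0.4792, -0.3054, 0.0005, 0.0011, -0.0]
[-0.1844, -0.4794, -0.1854, 0.0005, 0.0011, -0.0]
```

Emit:
{"name": "arm_command", "arguments": {
  "increments": [0, 0, -0.11, 0, 0, 0, -1, 0, 0, -0.22, 0, 0, 0, -1, -0.03, -0.08, -0.29, 0, 0, 0, -1, -0.06, -0.19, -0.305, 0, 0, 0, -1, -0.1, -0.3, -0.305, 0, 0, 0, -1, -0.14, -0.4, -0.305, 0, 0, 0, -1, -0.18, -0.476, -0.3, 0, 0, 0, -1, -0.184, -0.479, -0.22, 0, 0, 0, -1, -0.184, -0.479, -0.19, 0, 0, 0, -1, -0.184, -0.479, -0.19, 0, 0, 0, -1]
}}

```text
t: 22.65
tcp_pos: [676.3, -36.0, 93.9]
eef_rot: [-0.002, 0.056, 0.998, 0.0]
force: [0.2, -0.4, 0.1]
grip_width: 60.8
grasp_force: 54.3
```

Emit:
{"name": "arm_command", "arguments": {
  "increments": [0, 0, 0, 0, 0, 0, -1, 0, 0, 0, 0, 0, 0, -1]
}}

```text
t: 22.9
tcp_pos: [678.9, -36.0, 96.8]
eef_rot: [0.001, 0.056, 0.998, -0.0]
force: [1.0, -0.4, -0.6]
grip_width: 60.9
grasp_force: 54.3
```

```bash
python3 - <<'E'
from h import *
s,c=shot("wrist");print(s["grasp_force"],s["grip_width"])
inc([[679.2,-36.5,80]],83.54); grey(c,s,s["tcp_pos"]+[0,0,9],s["tcp_pos"][2]+9.7,32)
save(c,"w9")
E
```

```text
54.309369921684265 60.90844760776305
at [678.8 -36.1  96.7] t 22.95 w 60.9
[-0.0009, -0.0007, 0.0334, -0.0, 0.0008, 0.0003]
[660.7 -34.7 106.5] ax [154.6 168.2] area 19479.5 uv [253. 230.] guess [254. 263.]
[572.5 -24.6 106.5] ax [ 12.7 111.6] area 527.5 uv [253.  18.] guess [254. 263.]
```

View pics/w9.png

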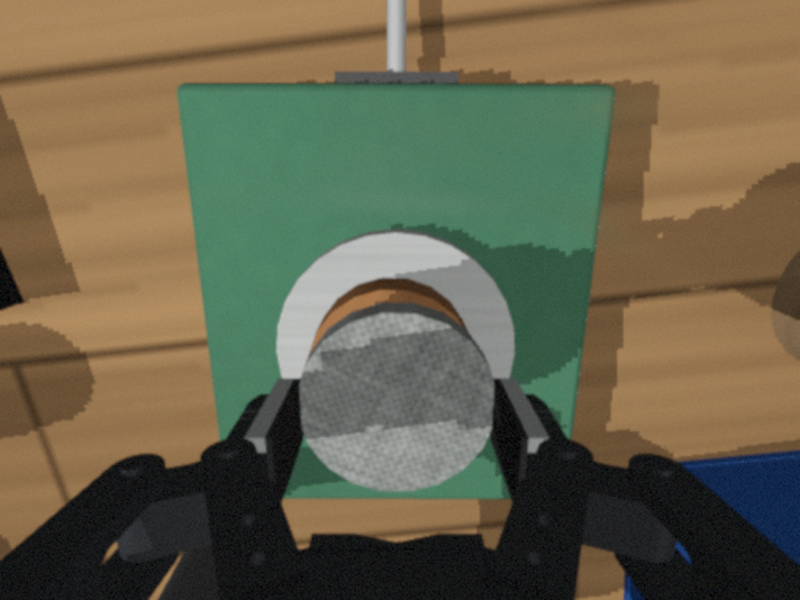

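The felt is level in the grip, its top face spanning y 313–491. The plate's near edge is at (395,232) and the backing is visible under it.

```bash
python3 - <<'E'
from h import *
s,c=shot("wrist"); f=lambda u,z:p2w(c,np.array(u)/1.5625,z,s).round(1)
print("felt",f([397.5,313],106.4),f([397.5,491],106.4),s["tcp_pos"])
print("plate near",f([395,232],57),"LR",f([277,338],57),f([516,338],57),"backing near top edge",f([390,290],77),f([390,280],77))
E
```

```text
felt [646.2 -32.5 106.4] [708.2 -39.4 106.4] [678.77212618 -36.07986414  96.71556703]
plate near [629.2 -31.4  57. ] LR [666.9 -84.6  57. ] [678.   13.3  57. ] backing near top edge [646.7 -35.1  77. ] [643.  -34.7  77. ]
```

Emit:
{"name": "arm_command", "arguments": {
  "increments": [-0.0036, 0, 0.015, 0, 0, 0, -1, -0.0036, 0, 0.03, 0, 0, 0, -1, -0.0036, 0, 0.034, 0, 0, 0, -1, -0.0036, 0, 0.034, 0, 0, 0, -1, -0.0036, 0, 0.034, 0, 0, 0, 0.8, -0.0036, 0, 0.034, 0, 0, 0, 0.8, -0.0036, 0, 0.034, 0, 0, 0, 0.8, -0.0036, 0, -0.03, 0, 0, 0, 0.8, -0.0036, 0, -0.13, 0, 0, 0, 0.8, 0.03, 0, -0.2, 0, 0, 0, 0.8]
}}

```text
t: 24.25
tcp_pos: [664.7, -35.2, 197.1]
eef_rot: [0.002, 0.056, 0.998, -0.0]
force: [-0.7, -0.5, 0.6]
grip_width: 77.0
grasp_force: 0.0
```

```bash
python3 - <<'E'
from h import *
inc([[400,-275,190]])
s=env.get_state();print(s["joint_positions"])
E
```

```text
at [664.7 -35.2 197.1] t 24.25 w 77.0
[0.472, -0.5361, 0.0127, 0.0007, 0.0008, 0.5]
[-1.16364575e-01  4.55122399e-01  1.35444793e+00 -3.31657999e-05
  1.32900527e+00 -1.57426097e+00]
```

Emit:
{"name": "arm_command", "arguments": {
  "increments": [0.06, -0.05, 0.01, 0, 0, 0.055, 0.75, 0.12, -0.11, 0.01, 0, 0, 0.11, 0.75, 0.18, -0.18, 0.01, 0, 0, 0.165, 0.75, 0.24, -0.26, 0.01, 0, 0, 0.22, 0.75, 0.3, -0.34, 0.01, 0, 0, 0.28, 0.75, 0.36, -0.42, 0.01, 0, 0, 0.34, 0.75, 0.42, -0.5, 0.01, 0, 0, 0.39, 0.75, 0.47, -0.536, 0.01, 0, 0, 0.45, 0.75, 0.472, -0.536, 0.01, 0, 0, 0.5, 0.75, 0.472, -0.536, 0.01, 0, 0, 0.5, 0.75]
}}

```text
t: 25.5
tcp_pos: [397.9, -275.0, 190.2]
eef_rot: [-0.0, 0.746, 0.666, 0.0]
force: [-0.7, -0.3, -0.4]
grip_width: 74.2
grasp_force: 0.0
```

Emit:
{"name": "arm_command", "arguments": {
  "increments": [0, 0, 0, 0, 0, 0, 0.75, 0, 0, 0, 0, 0, 0, 0.75, 0, 0, 0, 0, 0, 0, 0.75]
}}

```text
t: 25.88
tcp_pos: [398.7, -274.4, 190.2]
eef_rot: [-0.0, 0.745, 0.667, 0.0]
force: [-0.1, 0.3, -0.6]
grip_width: 74.6
grasp_force: 0.0
```

```bash
python3 - <<'E'
from h import *
s,c=shot("wrist");inc([[381,-275,-2]]);grey(c,s,[381,-275,12],12,32);cv2.imwrite("pics/w10.png",c["pixels"][:,:,::-1])
_,t=shot("top"); cv2.imwrite("pics/t10.png",t["pixels"][:,:,::-1])
E
```

```text
at [ 398.6 -274.5  190.2] t 25.93 w 75.2
[-0.005, -0.0349, 0.3844, -0.0, -0.0, 0.0004]
[ 367.  -486.7   12. ] ax [16.8 49.3] area 577.0 uv [248. 338.] guess [238. 179.]
[ 506.5 -403.8   12. ] ax [19.3 54.5] area 437.5 uv [355. 272.] guess [238. 179.]
[ 264.9 -376.4   12. ] ax [19.2 54.8] area 453.5 uv [153. 271.] guess [238. 179.]
[ 380.8 -274.2   12. ] ax [57.4 58.1] area 2541.0 uv [237. 179.] guess [238. 179.]
[ 329.4 -127.5   12. ] ax [ 17.5 114.3] area 668.0 uv [165.  36.] guess [238. 179.]
```

Emit:
{"name": "arm_command", "arguments": {
  "increments": [-0.003, -0.036, 0.1, 0, 0, 0, 0.75, -0.003, -0.036, 0.21, 0, 0, 0, 0.75, -0.003, -0.036, 0.32, 0, 0, 0, 0.75, -0.003, -0.036, 0.38, 0, 0, 0, 0.75, -0.003, -0.036, 0.384, 0, 0, 0, 0.75, -0.003, -0.036, 0.384, 0, 0, 0, 0.75, -0.003, -0.036, 0.384, 0, 0, 0, -1, -0.003, -0.036, 0.384, 0, 0, 0, -1, -0.003, -0.036, 0.384, 0, 0, 0, -1]
}}

```text
t: 27.1
tcp_pos: [381.4, -275.1, 0.3]
eef_rot: [0.002, 0.746, 0.666, 0.0]
force: [0.1, 0.6, 7.0]
grip_width: 61.7
grasp_force: 53.2
```

```bash
python3 - <<'E'
from h import *
s=env.get_state();p=s["tcp_pos"];print(s["grasp_force"],s["force"])
inc([p+[0,0,170],[679.2,-36.5,175],[679.2,-36.5,110]])
E
```

```text
53.17574322223663 [0.10684677 0.56395869 6.97403308]
at [ 3.814e+02 -2.751e+02  3.000e-01] t 27.1 w 61.7
[-0.0008, 0.0011, -0.34, 0.001, 0.0007, 0.0]
[0.5402, 0.5393, -0.3489, 0.001, 0.0007, 0.0]
[0.5405, 0.5388, -0.2189, 0.001, 0.0007, 0.0]
```

View pics/t10.png

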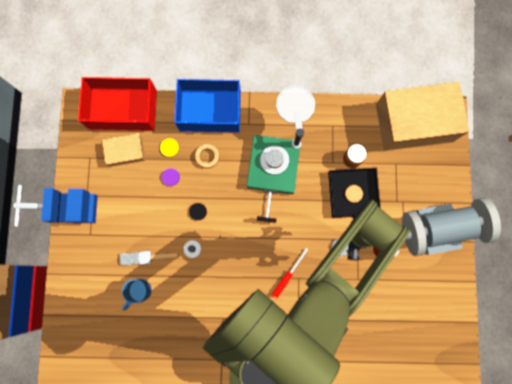

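The top view shows the stack on the plate at (273,158), the worn disc in the tray and the weight at (192,249). No other grey felts are visible. I carry the second felt over.

Emit:
{"name": "arm_command", "arguments": {
  "increments": [0, 0, -0.1, 0, 0, 0, -1, 0.01, 0.01, -0.21, 0, 0, 0, -1, 0.06, 0.06, -0.31, 0, 0, 0, -1, 0.14, 0.14, -0.345, 0, 0, 0, -1, 0.22, 0.22, -0.345, 0, 0, 0, -1, 0.3, 0.3, -0.345, 0, 0, 0, -1, 0.38, 0.38, -0.345, 0, 0, 0, -1, 0.46, 0.46, -0.345, 0, 0, 0, -1, 0.54, 0.539, -0.34, 0, 0, 0, -1, 0.5405, 0.539, -0.27, 0, 0, 0, -1]
}}

```text
t: 28.35
tcp_pos: [685.2, -33.0, 137.3]
eef_rot: [0.004, 0.745, 0.668, 0.005]
force: [0.4, -1.1, -0.7]
grip_width: 61.0
grasp_force: 54.9
```

Emit:
{"name": "arm_command", "arguments": {
  "increments": [0, 0, 0.05, 0, 0, 0, -1, 0, 0, 0.05, 0, 0, 0, -1, 0, 0, 0.05, 0, 0, 0, -1, 0, 0, 0.05, 0, 0, 0, -1]
}}

```text
t: 28.85
tcp_pos: [679.6, -36.3, 110.4]
eef_rot: [0.001, 0.746, 0.666, 0.001]
force: [-0.1, -0.4, 0.5]
grip_width: 61.4
grasp_force: 54.9
```

```bash
python3 - <<'E'
from h import *
s,c=shot("wrist");print(s["grasp_force"],s["grip_width"])
inc([[679,-36.7,90]]); zt=s["tcp_pos"][2]+11.7
im=c["pixels"].copy()
# column profile through predicted disc centre: find felt top/bottom edges
th=np.linspace(0,2*np.pi,60)
for r,ctr,z,col in [(32,s["tcp_pos"]-[0,0,0],zt,(255,0,0)),(50,np.array([679,-36.7,0]),57,(0,0,255)),(32,np.array([679,-36.7,0]),89,(255,255,0))]:
    P=np.c_[ctr[0]+r*np.cos(th),ctr[1]+r*np.sin(th),np.full(60,z)]
    cv2.polylines(im,[np.round(w2p(c,P,s)).astype(int)],True,col,1)
save({"pixels":im},"w11")
E
```

```text
54.93799030780792 61.424246878406514
at [679.5 -36.3 110.2] t 28.9 w 61.2
[-0.0008, -0.001, 0.0403, 0.001, 0.0, -0.0001]
```

View pics/w11.png

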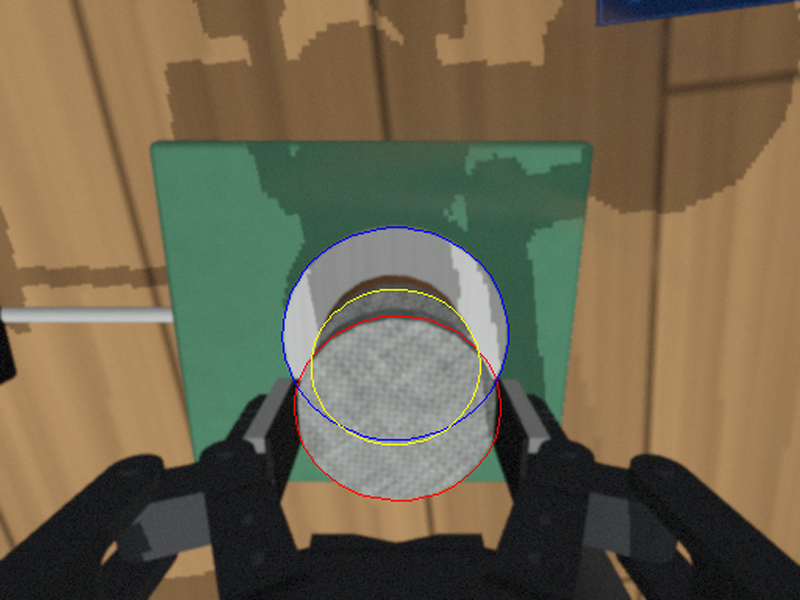

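The overlay matches: the held felt agrees with the red circle, the plate with the blue one, all within about 1 mm. I place it and go on to the weight.

Emit:
{"name": "arm_command", "arguments": {
  "increments": [0, -0.001, 0.02, 0, 0, 0, -1, 0, -0.001, 0.036, 0, 0, 0, -1, 0, -0.001, 0.04, 0, 0, 0, -1, 0, -0.001, 0.04, 0, 0, 0, -1, 0, -0.001, 0.04, 0, 0, 0, 0.8, 0, -0.001, 0.04, 0, 0, 0, 0.8, 0, -0.001, 0.04, 0, 0, 0, 0.8, 0, -0.001, -0.03, 0, 0, 0, 0.8, 0, -0.001, -0.13, 0, 0, 0, 0.8, 0, -0.06, -0.19, 0, 0, 0, 0.8]
}}

```text
t: 30.15
tcp_pos: [651.5, -33.0, 205.5]
eef_rot: [0.002, 0.746, 0.666, 0.002]
force: [0.2, 0.7, -0.8]
grip_width: 76.8
grasp_force: 0.0
```

```bash
python3 - <<'E'
from h import *
inc([[385,243,205]])
s,t=shot("top");grey(t,None,[679,-36.7,101],101,32,150);print('---')
grey(t,None,[365,243,12],12,32,110)
E
```

```text
at [651.5 -33.  205.5] t 30.15 w 76.8
[0.4884, -0.5918, -0.0021, 0.0016, 0.0, -0.0]
[ 27.  771.3 101. ] ax [38.7 51.3] area 1117.5 uv [ 19. 352.] guess [274. 157.]
[  85.1 -755.5  101. ] ax [ 33.8 129.3] area 1936.5 uv [494. 340.] guess [274. 157.]
[330.6 411.8 101. ] ax [13.  47.7] area 322.5 uv [137. 258.] guess [274. 157.]
[ 456.2 -638.9  101. ] ax [29.2 62.4] area 1140.5 uv [453. 225.] guess [274. 157.]
[499.6 791.3 101. ] ax [29.3 53. ] area 354.5 uv [ 26. 205.] guess [274. 157.]
[888.7   1.9 101. ] ax [410.5 557.6] area 49465.0 uv [264.  98.] guess [274. 157.]
---
[-12.8 801.9  12. ] ax [54.5 66.8] area 1817.0 uv [ 21. 360.] guess [192. 249.]
[332.6 433.5  12. ] ax [13.  47.7] area 322.5 uv [137. 258.] guess [192. 249.]
[732.5  -3.   12. ] ax [543.2 820.3] area 63426.0 uv [264. 148.] guess [192. 249.]
```

Now to hover over the weight.

Emit:
{"name": "arm_command", "arguments": {
  "increments": [0.08, -0.09, 0, 0, 0, 0, 0.2, 0.16, -0.18, 0, 0, 0, 0, 0.2, 0.24, -0.27, 0, 0, 0, 0, 0.2, 0.32, -0.36, 0, 0, 0, 0, 0.2, 0.4, -0.45, 0, 0, 0, 0, 0.2, 0.46, -0.54, 0, 0, 0, 0, 0.2, 0.488, -0.592, 0, 0, 0, 0, 0.2, 0.488, -0.592, 0, 0, 0, 0, 0.2, 0.488, -0.592, 0, 0, 0, 0, 0.2, 0.488, -0.592, 0, 0, 0, 0, 0.2]
}}

```text
t: 31.45
tcp_pos: [383.2, 242.7, 203.2]
eef_rot: [0.0, 0.746, 0.666, 0.0]
force: [-0.5, 0.4, -0.9]
grip_width: 51.4
grasp_force: 0.0
```

```bash
python3 - <<'E'
from h import *
s,c=shot("wrist");inc([[365,243,16]]);grey(c,s,[365,243,12],12,32,110)
hsv=cv2.cvtColor(c["pixels"],cv2.COLOR_RGB2HSV); u=w2p(c,[[365,243,37]],s)[0].astype(int);print(u)
# print coarse V/S map around the weight
for y in range(u[1]-40,u[1]+48,6): print(y,' '.join(f"{hsv[y,x,2]:3d}{'g' if hsv[y,x,1]<60 else '.'}" for x in range(u[0]-48,u[0]+50,6)))
E
```

```text
at [383.1 242.7 203.2] t 31.5 w 51.5
[-0.0034, -0.0362, 0.3743, 0.0001, 0.0, -0.0005]
[365.2 245.7  12. ] ax [51.8 53. ] area 2086.0 uv [237. 174.] guess [238. 176.]
[330.6 408.2  12. ] ax [47.1 68.7] area 1656.5 uv [181.  16.] guess [238. 176.]
[236 181]
141 149. 149. 144. 146. 150. 152. 102. 101. 107. 105. 110. 146. 150. 151.  99. 154. 146.
147 149. 147. 145. 145. 151. 110. 101. 101. 101g 102.  99. 103. 147. 150. 102. 155. 147.
153 148. 145. 145. 140. 148. 106. 129g 131g 130g 132g 181g 106g 139. 153. 112. 156. 147.
159 149. 147. 143. 136. 105. 179g 129g 131g 130g 128g 182g 179g 114. 152. 124. 152. 148.
165 148. 145. 146. 140. 119. 178g 165g 118g  40g  79g 182g 183g 182g 152. 131. 152. 147.
171 148. 149. 147. 142. 169g 177g 176g  68g  79g  78g 137g 182g 183g 153. 141. 145. 152.
177 144. 150. 145. 145. 167g 178g 161g  76g  77g  79g 110g 183g 182g 152. 146. 137. 152.
183 141. 148. 144. 145. 142. 178g 173g  80g  79g  81g 152g 183g 185g 153. 152. 126. 151.
189 144. 149. 144. 144. 138. 175g 180g 146g  83g 130g 181g 183g 151. 150. 154. 117. 154.
195 139. 147. 147. 146. 137. 152. 171g 180g 176g 181g 181g 151. 149. 149. 155. 106. 153.
201 143. 148. 147. 146. 141. 150. 149. 150. 146. 153. 152. 144. 145. 150. 156.  98. 154.
207 143. 144. 148. 146. 142. 146. 151. 150. 147. 151. 153. 144. 145. 148. 155. 100. 154.
213 142. 140. 149. 146. 142. 145. 154. 151. 148. 152. 152. 146. 148. 148. 154. 109. 152.
219 142. 140. 149. 146. 144. 143. 152. 150. 148. 149. 153. 147. 147. 146. 152. 117. 152.
225 145. 140. 149. 144. 145. 139. 151. 150. 150. 148. 154. 147. 146. 145. 154. 128. 151.
```

Emit:
{"name": "arm_command", "arguments": {
  "increments": [0.004, -0.036, 0.1, 0, 0, 0, 0.2, 0.004, -0.036, 0.21, 0, 0, 0, 0.2, 0.004, -0.036, 0.31, 0, 0, 0, 0.2, 0.004, -0.036, 0.365, 0, 0, 0, 0.2, 0.004, -0.036, 0.372, 0, 0, 0, 0.2, 0.004, -0.036, 0.372, 0, 0, 0, 0.2, 0.004, -0.036, 0.372, 0, 0, 0, -1, 0.004, -0.036, 0.372, 0, 0, 0, -1, 0.004, -0.036, 0.372, 0, 0, 0, -1, 0.004, -0.036, 0.372, 0, 0, 0, -1],
  "newtons": 80
}}

```text
t: 32.75
tcp_pos: [365.5, 247.7, 18.9]
eef_rot: [0.0, 0.746, 0.666, 0.002]
force: [0.3, -0.9, 5.8]
grip_width: 23.1
grasp_force: 78.1
```

```bash
python3 - <<'E'
from h import *
s=env.get_state();p=s["tcp_pos"];print(s["grasp_force"],s["force"])
inc([p+[0,0,170],[650,-34,190],[679,-36.7,150]])
E
```

```text
78.13799142837524 [ 0.26207204 -0.86181265  5.76060987]
at [365.5 247.7  18.9] t 32.75 w 23.1
[0.0006, 0.001, -0.34, 0.0009, -0.0006, 0.0]
[-0.4952, 0.6298, -0.3414, 0.0009, -0.0006, 0.0]
[-0.4942, 0.6878, -0.2612, 0.0009, -0.0006, 0.0]
```

Emit:
{"name": "arm_command", "arguments": {
  "increments": [0, 0, -0.1, 0, 0, 0, -1, 0, 0, -0.21, 0, 0, 0, -1, -0.04, 0.05, -0.31, 0, 0, 0, -1, -0.11, 0.14, -0.341, 0, 0, 0, -1, -0.18, 0.23, -0.341, 0, 0, 0, -1, -0.25, 0.32, -0.341, 0, 0, 0, -1, -0.32, 0.41, -0.341, 0, 0, 0, -1, -0.39, 0.5, -0.341, 0, 0, 0, -1, -0.46, 0.59, -0.341, 0, 0, 0, -1, -0.494, 0.65, -0.33, 0, 0, 0, -1]
}}

```text
t: 34.0
tcp_pos: [661.3, -37.5, 183.0]
eef_rot: [0.001, 0.746, 0.665, 0.0]
force: [0.1, 0.0, -4.2]
grip_width: 22.9
grasp_force: 79.7
```

Emit:
{"name": "arm_command", "arguments": {
  "increments": [0, 0.037, 0.02, 0, 0, 0, -1, 0, 0.037, 0.05, 0, 0, 0, -1, 0, 0.037, 0.07, 0, 0, 0, -1, 0, 0.037, 0.07, 0, 0, 0, -1, 0, 0.037, 0.07, 0, 0, 0, -1, 0, 0.037, 0.07, 0, 0, 0, -1]
}}

```text
t: 34.75
tcp_pos: [678.1, -36.6, 148.2]
eef_rot: [0.001, 0.746, 0.666, 0.0]
force: [0.0, -0.0, -2.6]
grip_width: 23.1
grasp_force: 79.7
```

```bash
python3 - <<'E'
from h import *
s,c=shot("wrist");print(s["grasp_force"],s["grip_width"],s["force"])
inc([[679,-36.7,121]])
# sample profile down image column through TCP-projected disc: weight disc top at tcp-18.9+12
p=s["tcp_pos"];z=p[2]-6.9
hsv=cv2.cvtColor(c["pixels"],cv2.COLOR_RGB2HSV)
print("pred disc centre",w2p(c,[[p[0],p[1],z]],s),"felt stack top ctr",w2p(c,[[679,-36.7,101]],s))
def circ(x,y,zz,r):
    th=np.radians(np.arange(0,360,15)); return np.c_[x+r*np.cos(th),y+r*np.sin(th),np.full(24,zz)]
# best disc position by edge gradient of brightness
g=cv2.GaussianBlur(c["pixels"].mean(2),(3,3),0)
def samp(P):
    u=w2p(c,P,s); return cv2.remap(g.astype(np.float32),u[:,0].astype(np.float32),u[:,1].astype(np.float32),cv2.INTER_LINEAR).ravel()
for name,cx,cy,zz,r in [("weight",p[0],p[1],z,30)]:
    best=[]
    for dx in range(-8,9):
        for dy in range(-8,9):
            a=samp(circ(cx+dx,cy+dy,zz,r-1.5));b=samp(circ(cx+dx,cy+dy,zz,r+1.5)); best.append((np.median(np.abs(a-b)),dx,dy))
    print(name,sorted(best)[-4:])
cv2.imwrite("pics/w12.png",c["pixels"][:,:,::-1])
E
```

```text
79.73825812339783 23.105085750077958 [ 3.70750603e-02 -2.29989938e-03 -2.64037302e+00]
at [678.2 -36.7 148.1] t 34.8 w 22.9
[0.0002, 0.0016, 0.0543, 0.0005, 0.0, 0.0001]
pred disc centre [[254.00108966 247.37316138]] felt stack top ctr [[255.09448049 220.52906197]]
weight [(np.float32(34.91431), 1, -3), (np.float32(36.644615), 0, -3), (np.float32(36.79899), 0, -2), (np.float32(38.259518), -1, -3)]
```

Emit:
{"name": "arm_command", "arguments": {
  "increments": [0.005, 0.002, 0.03, 0, 0, 0, -1, 0.005, 0.002, 0.048, 0, 0, 0, -1, 0.005, 0.002, 0.055, 0, 0, 0, -1, 0.005, 0.002, 0.055, 0, 0, 0, -1, 0.005, 0.002, 0.055, 0, 0, 0, -1, 0.005, 0.002, 0.055, 0, 0, 0, 0, 0.005, 0.002, 0.055, 0, 0, 0, 0.1, 0.005, 0.002, 0.055, 0, 0, 0, 0.1, 0.005, 0.002, 0, 0, 0, 0, 0.1, 0.005, 0.002, -0.07, 0, 0, 0, 0.1]
}}

```text
t: 36.05
tcp_pos: [678.6, -34.5, 181.6]
eef_rot: [-0.001, 0.746, 0.666, -0.001]
force: [0.4, -0.7, 0.2]
grip_width: 46.8
grasp_force: 0.0
```

```bash
python3 - <<'E'
from h import *
inc([stand(-20,0,200),stand(-225,0,180)])
E
```

```text
at [678.6 -34.5 181.6] t 36.05 w 46.8
[-0.0082, -0.0666, -0.0366, -0.0008, 0.0, -0.0]
[-0.0082, -0.4765, 0.0044, -0.0008, 0.0, -0.0]
```

Emit:
{"name": "arm_command", "arguments": {
  "increments": [-0.008, -0.03, -0.037, 0, 0, 0, 0.1, -0.008, -0.067, -0.037, 0, 0, 0, -1, -0.008, -0.067, -0.037, 0, 0, 0, -1, -0.008, -0.067, -0.037, 0, 0, 0, -1, -0.008, -0.067, -0.037, 0, 0, 0, -1]
}}

```text
t: 36.67
tcp_pos: [645.8, -34.8, 200.3]
eef_rot: [-0.0, 0.746, 0.666, -0.0]
force: [0.6, -0.8, 0.5]
grip_width: 0.2
grasp_force: 0.0
```

```bash
cat > fit.py <<'E'
from h import *
s,c=shot("wrist"); g=cv2.GaussianBlur(c["pixels"].mean(2),(3,3),0).astype(np.float32)
def circ(x,y,z,r):
    th=np.radians(np.arange(0,360,10)); return np.c_[x+r*np.cos(th),y+r*np.sin(th),np.full(36,z)]
def samp(P):
    u=w2p(c,P,s).astype(np.float32); return cv2.remap(g,u[:,:1],u[:,1:],cv2.INTER_LINEAR).ravel()
for n,z,r in [("plate",57,50),("weightdisc",113,30),("knob",138,13)]:
    b=[(float(np.median(abs(samp(circ(679+dx,-36.7+dy,z,r-1.5))-samp(circ(679+dx,-36.7+dy,z,r+1.5))))),dx,dy) for dx in range(-10,11) for dy in range(-10,11)]
    print(n,sorted(b)[-4:])
E
python3 - <<'E'
exec(open('fit.py').read())
inc([stand(-235,0,180),stand(-235,0,32)])
cv2.imwrite("pics/w13.png",c["pixels"][:,:,::-1])
E
```

```text
plate [(55.412872314453125, 0, 1), (55.81245040893555, -1, 1), (56.93120193481445, 0, -1), (58.0760498046875, 0, 0)]
weightdisc [(56.767333984375, 0, -1), (59.81027603149414, -2, -1), (62.33623504638672, -1, 0), (72.04157257080078, -1, -1)]
knob [(86.66526794433594, -1, 0), (91.19175720214844, -2, 1), (92.04264831542969, -3, 5), (93.70095825195312, -1, 1)]
at [645.8 -34.8 200.2] t 36.73 w -0.2
[-0.0003, -0.4313, 0.0406, -0.0001, 0.0, -0.0]
[-0.0003, -0.4312, 0.3366, -0.0001, 0.0, -0.0]
```

The weight is centred to within 1.5 mm and at the expected height. Next I push the bar home.

Emit:
{"name": "arm_command", "arguments": {
  "increments": [0, -0.12, 0, 0, 0, 0, -1, 0, -0.24, 0, 0, 0, 0, -1, 0, -0.36, 0.02, 0, 0, 0, -1, 0, -0.431, 0.04, 0, 0, 0, -1, 0, -0.431, 0.1, 0, 0, 0, -1, 0, -0.431, 0.2, 0, 0, 0, -1, 0, -0.431, 0.3, 0, 0, 0, -1, 0, -0.431, 0.336, 0, 0, 0, -1, 0, -0.431, 0.336, 0, 0, 0, -1, 0, -0.431, 0.336, 0, 0, 0, -1]
}}

```text
t: 37.98
tcp_pos: [432.4, -10.6, 33.3]
eef_rot: [0.0, 0.746, 0.666, 0.0]
force: [0.6, 1.0, 0.6]
grip_width: 0.3
grasp_force: 0.0
```

```bash
python3 - <<'E'
from h import *
s=env.get_state();print(s["force"]);inc([stand(-220,0,32),stand(-170,0,32),stand(-155,0,32)])
s,c=shot("top"); cv2.imwrite("pics/t14.png",c["pixels"][:,:,::-1])
E
```

```text
[0.63078251 1.01461638 0.59634711]
at [432.4 -10.6  33.3] t 37.98 w 0.3
[-0.0004, 0.0283, 0.0025, 0.0004, -0.0, 0.0]
[-0.0004, 0.1283, 0.0027, 0.0004, -0.0, 0.0]
[-0.0004, 0.1583, 0.0027, 0.0004, -0.0, 0.0]
```

Emit:
{"name": "arm_command", "arguments": {
  "increments": [0, 0.02, 0, 0, 0, 0, -1, 0, 0.036, 0, 0, 0, 0, -1, 0, 0.052, 0, 0, 0, 0, -1, 0, 0.066, 0, 0, 0, 0, -1, 0, 0.08, 0, 0, 0, 0, -1, 0, 0.094, 0, 0, 0, 0, -1, 0, 0.108, 0, 0, 0, 0, -1, 0, 0.12, 0, 0, 0, 0, -1, 0, 0.13, 0, 0, 0, 0, -1, 0, 0.13, 0, 0, 0, 0, -1]
}}

```text
t: 39.28
tcp_pos: [496.5, -17.9, 32.7]
eef_rot: [0.0, 0.746, 0.666, 0.0]
force: [0.4, 0.6, -0.4]
grip_width: -0.3
grasp_force: 0.0
```

Emit:
{"name": "arm_command", "arguments": {
  "increments": [0, 0.01, 0, 0, 0, 0, -1, 0, 0.02, 0, 0, 0, 0, -1, 0, 0.024, 0, 0, 0, 0, -1, 0, 0.024, 0, 0, 0, 0, -1]
}}

```text
t: 39.78
tcp_pos: [508.0, -19.2, 32.7]
eef_rot: [0.0, 0.746, 0.666, 0.0]
force: [-0.2, 0.4, -0.5]
grip_width: 0.2
grasp_force: 0.0
```

```bash
python3 - <<'E'
from h import *
s=env.get_state();print(s["force"],s["tcp_pos"],stand(-157,0,0))
# bar position from top: dark pixels
s,c=shot("top");hsv=cv2.cvtColor(c["pixels"],cv2.COLOR_RGB2HSV)
for x in (-135,-165,-195): print(x,[int(hsv[int(v),int(u),2]) for u,v in w2p(c,[stand(x,d,55) for d in (-28,-20,20,28)])])
for nm,P in (("home",stand(15,30,183)),("out",stand(181,-20,183))):
    u,v=w2p(c,[P])[0].astype(int); print(nm,c["pixels"][v-2:v+3,u-2:u+3].mean((0,1)))
E
```

```text
[-0.20565036  0.37003479 -0.54942709] [508.01507691 -19.15664686  32.7386708 ] [508.99684885 -19.43600187   0.        ]
-135 [71, 70, 92, 99]
-165 [93, 73, 49, 103]
-195 [245, 245, 246, 243]
home [250.72 252.04 251.  ]
out [226.36 160.6   84.32]
```

The cover is back over the plate and the bench shows where it stood before. I retreat and check the bar.

Emit:
{"name": "arm_command", "arguments": {
  "increments": [0, -0.08, 0, 0, 0, 0, -1, 0, -0.14, 0, 0, 0, 0, -1, 0, -0.15, -0.1, 0, 0, 0, -1, 0, -0.15, -0.2, 0, 0, 0, -1, 0.1, -0.15, -0.28, 0, 0, 0, -1, 0.22, -0.12, -0.3, 0, 0, 0, -1, 0.34, -0.08, -0.3, 0, 0, 0, -1, 0.46, -0.04, -0.3, 0, 0, 0, -1, 0.58, 0, -0.3, 0, 0, 0, -1, 0.58, 0, -0.3, 0, 0, 0, -1]
}}

```text
t: 41.08
tcp_pos: [542.0, 273.1, 182.3]
eef_rot: [-0.0, 0.745, 0.668, 0.001]
force: [-0.9, -1.2, 0.4]
grip_width: -0.1
grasp_force: 0.0
```

```bash
python3 - <<'E'
from h import *
s,c=shot("top");v=c["pixels"].max(2)
for d in (-22,22): print(d,[(x,int(v[int(round(b)),int(round(a))])) for x in range(-215,-100,5) for a,b in w2p(c,[stand(x,d,50)])])
z0=cv2.imread("pics/topcrop.png")
o=cv2.resize(c["pixels"][110:260,225:405,::-1],(z0.shape[1],z0.shape[0]),interpolation=cv2.INTER_CUBIC)
d=cv2.absdiff(o,z0)[370:440,140:250]; print("diff vs start around bar",d.mean(),d.max())
p=[stand(15,0,183)];print(s["t"],s["tcp_pos"])
u,w=w2p(c,[[571,-323,14]])[0].astype(int);print("worn px",c["pixels"][w,u])
E
```

```text
-22 [(-215, 237), (-210, 236), (-205, 239), (-200, 243), (-195, 244), (-190, 242), (-185, 239), (-180, 236), (-175, 229), (-170, 228), (-165, 234), (-160, 239), (-155, 240), (-150, 234), (-145, 197), (-140, 54), (-135, 37), (-130, 99), (-125, 145), (-120, 177), (-115, 219), (-110, 220), (-105, 178)]
22 [(-215, 236), (-210, 238), (-205, 243), (-200, 244), (-195, 243), (-190, 240), (-185, 234), (-180, 231), (-175, 230), (-170, 233), (-165, 235), (-160, 234), (-155, 212), (-150, 154), (-145, 112), (-140, 59), (-135, 38), (-130, 48), (-125, 138), (-120, 165), (-115, 154), (-110, 167), (-105, 152)]
diff vs start around bar 6.114155844155844 13
41.075 [542.0402153  273.14538828 182.31397586]
worn px [252 223 135]
```

```bash
python3 - <<'E'
from h import *
s,c=shot("side");p=c["pixels"]
P={"knob":[679,-36.7,128],"felt":[679,-36.7,95],"backing":[679,-36.7,65],"above":[679,-36.7,160]}
Rm,t=cam(c); o=-Rm.T@t
for n,q in P.items():
    q=np.array(q,float); dr=(o-q)[:2]; dr/=np.linalg.norm(dr); q[:2]+=dr*{"knob":13,"felt":31,"backing":31,"above":0}[n]
    u=w2p(c,[q])[0].round().astype(int); print(n,u,p[u[1],u[0]-10:u[0]+11:4].tolist())
E
```

```text
knob [219 168] [[66, 68, 47], [69, 68, 50], [68, 70, 49], [70, 71, 50], [66, 69, 48], [69, 69, 49]]
felt [221 180] [[56, 58, 42], [54, 57, 40], [88, 91, 90], [81, 87, 87], [78, 74, 71], [150, 147, 146]]
backing [222 186] [[57, 57, 37], [56, 57, 41], [98, 68, 44], [94, 71, 51], [150, 150, 149], [193, 195, 198]]
above [217 157] [[63, 63, 45], [71, 69, 51], [69, 69, 52], [68, 68, 49], [65, 67, 48], [69, 68, 50]]
```

The arm hides the stack from the side camera, so I move it aside for one last check.

Emit:
{"name": "arm_command", "arguments": {
  "increments": [0.1, -0.1, -0.04, 0, 0, 0, -1, 0.2, -0.2, -0.08, 0, 0, 0, -1, 0.3, -0.3, -0.1, 0, 0, 0, -1, 0.36, -0.4, -0.1, 0, 0, 0, -1, 0.42, -0.5, -0.1, 0, 0, 0, -1, 0.48, -0.6, -0.1, 0, 0, 0, -1, 0.48, -0.6, -0.1, 0, 0, 0, -1, 0.48, -0.6, -0.1, 0, 0, 0, -1]
}}

```text
t: 42.18
tcp_pos: [269.0, 540.0, 232.7]
eef_rot: [0.001, 0.745, 0.667, -0.0]
force: [1.0, -0.3, 0.7]
grip_width: 0.0
grasp_force: 0.0
```

```bash
python3 - <<'E'
from h import *
s,c=shot("side");p=c["pixels"]
print(s["tcp_pos"],s["joint_vel"].round(3))
Rm,t=cam(c); o=-Rm.T@t
for n,z,r in [("knob",128,13),("wdisc",107,30),("felt",95,32),("backing",66,32)]:
    q=np.array([679,-36.7,z],float); dr=(o-q)[:2]; dr/=np.linalg.norm(dr); q[:2]+=dr*r
    u=w2p(c,[q])[0].round().astype(int); print(n,u,p[u[1],u[0]-20:u[0]+21:4].tolist())
E
```

```text
[269.00765551 540.0371508  232.65090037] [-0.038  0.002 -0.004 -0.017  0.    -0.006]
knob [219 168] [[154, 119, 81], [137, 116, 80], [95, 116, 102], [125, 124, 127], [116, 116, 119], [111, 112, 113], [112, 112, 112], [183, 186, 188], [80, 129, 103], [80, 128, 103], [106, 129, 99]]
wdisc [220 177] [[78, 126, 100], [61, 89, 73], [171, 171, 175], [98, 99, 97], [112, 114, 113], [111, 109, 112], [97, 98, 97], [73, 73, 71], [181, 184, 185], [148, 163, 157], [76, 128, 100]]
felt [221 180] [[67, 102, 80], [108, 117, 114], [181, 183, 184], [90, 91, 88], [85, 86, 83], [85, 86, 85], [81, 80, 81], [80, 66, 49], [183, 184, 186], [114, 141, 127], [81, 130, 103]]
backing [222 187] [[60, 88, 71], [122, 129, 125], [130, 130, 131], [129, 127, 127], [106, 85, 74], [99, 76, 65], [116, 112, 112], [181, 183, 184], [127, 129, 130], [76, 126, 98], [80, 130, 105]]
```

```bash
python3 -c "
from plant import env
print(env.finish_job())"
```

```text
the job is handed in; nothing more can be done
None
```

I handed the job in after 42 s of the 210 s allowed. The interface gave no verdict, but the checks before hand-in found the worn disc in the tray, the backing, two felts (all that were there) and weight within about 2 mm of the plate's centre, and the bar and cover home.

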